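# Pack the inspector's sample case

## Task

Pack the hygiene inspector's sample case: press its catch and ease the sprung lid fully open without letting it fly up, then stand every glass sample bottle that is on the counter upright in the front row, one to a compartment, and lift the steel cup off its rack and stand it upright in its bay. Hold the glass lightly (no more than 60 N from the fingers together), then ease the lid shut until its catch clicks home. Do not disturb the water bottle, the tub or the meter.

Things in the scene. Friction and masses are not known exactly. Their poses are not given: they have to be found in the camera images.
- case: Grey sample case fixed to the counter, shut at the start: 262 mm (its x) by 180 mm (its y), walls 4 mm, base 55 mm high, 106 mm with lid. Origin under its centre; y from its front (-90 mm, catch) to its hinge side (+90 mm). Inside: four bottle compartments along the front; behind, the cup bay at the -x end; at +x a bay full of swab tubes, left as is. The partitions of the front row are as high as the walls.
- cell1 (a point): Centre of the floor of bottle compartment 1 (at the -x end; all open, 60 by 60 mm, 64.5 mm apart along the case's x), 6 mm above the counter. Any bottle may stand in any compartment, one in each. Axes as the case's.
- cell2 (a point): Centre of the floor of bottle compartment 2 (second from -x; all open, 60 by 60 mm, 64.5 mm apart along the case's x), 6 mm above the counter. Any bottle may stand in any compartment, one in each. Axes as the case's.
- cell3 (a point): Centre of the floor of bottle compartment 3 (third from -x; all open, 60 by 60 mm, 64.5 mm apart along the case's x), 6 mm above the counter. Any bottle may stand in any compartment, one in each. Axes as the case's.
- cell4 (a point): Centre of the floor of bottle compartment 4 (at the +x end; all open, 60 by 60 mm, 64.5 mm apart along the case's x), 6 mm above the counter. Any bottle may stand in any compartment, one in each. Axes as the case's.
- cup_bay (a point): Centre of the floor of the cup bay (127 mm along the case's x by 108 mm along its y), 6 mm above the counter. Axes as the case's.
- lid (a joint): Angle of the case's lid (rad): 0 shut, 1.75 fully open, leaning back past upright over the hinge side. A spring drives it open and holds it there: let go when shut, it snaps up at over 5 rad/s, but near the end of its travel the spring is weak and slow. Held at its front edge it pushes with 3 N or less. Shutting it needs up to about 6 N at the front edge; the catch then clicks in by itself.
- lid_hinge (a point): Middle of the lid's hinge axis, on the case's hinge side 56 mm above the counter; the axis runs along the case's x. Its axes turn with the lid and agree with the case's when shut.
- lid_press (a point): Bare place on the lid's flat outer face, clear of the catch, to push it shut: 75 mm to the case's +x from the middle, 22 mm in from the front edge (shut: 158 mm to the front of the hinge axis and 50 mm above it). Its axes turn with the lid; z is the outward normal.
- catch (a joint): Angle of the rocking press catch on the lid's front edge (rad): 0 at home (claw under its keeper), 0.2 pad fully down; past about 0.12 the claw is free. It springs back by itself. While the pad is held down the catch cannot latch.
- catch_pad (a point): Middle of the top of the catch's black push pad, 50 mm (case's x) by 40 mm, at the middle of the lid's front edge, 11 mm above the lid's roof (shut: 162 mm to the front of the hinge axis and 61 mm above it). Press down with 3 to 6 N; the claw is free after 4 mm, the pad bottoms at 6. A finger on the pad also holds the lid down, and the lid follows it as it backs away along the lid's arc.
- bottle1_mid (a point): Amber glass sample bottle (None if absent), standing on the counter, about 0.1 to 0.2 kg: bottom-heavy round body 48 mm across up to 48 mm, sloping shoulder, white cap 34 mm across from 60 to 85 mm above its underside. The point is on its axis 42.5 mm above its underside; z along the axis. Glass: hold it lightly, at most 60 N from the two fingers together.
- bottle2_mid (a point): Amber glass sample bottle (None if absent), standing on the counter, about 0.1 to 0.2 kg: bottom-heavy round body 48 mm across up to 48 mm, sloping shoulder, white cap 34 mm across from 60 to 85 mm above its underside. The point is on its axis 42.5 mm above its underside; z along the axis. Glass: hold it lightly, at most 60 N from the two fingers together.
- bottle3_mid (a point): Amber glass sample bottle (None if absent), standing on the counter, about 0.1 to 0.2 kg: bottom-heavy round body 48 mm across up to 48 mm, sloping shoulder, white cap 34 mm across from 60 to 85 mm above its underside. The point is on its axis 42.5 mm above its underside; z along the axis. Glass: hold it lightly, at most 60 N from the two fingers together.
- bottle4_mid (a point): Amber glass sample bottle (None if absent), standing on the counter, about 0.1 to 0.2 kg: bottom-heavy round body 48 mm across up to 48 mm, sloping shoulder, white cap 34 mm across from 60 to 85 mm above its underside. The point is on its axis 42.5 mm above its underside; z along the axis. Glass: hold it lightly, at most 60 N from the two fingers together.
- cup_mid (a point): Thin steel cup, 54 mm across, 75 mm tall, 0.11 kg, hanging upright on the rack at the start. At its own -y side a flat hook handle 16 mm wide leaves the rim and turns down behind the rack's upper bar: it reaches 45 mm from the cup's axis and ends 29 mm below the rim, so the cup must rise 25 mm or more to come off. The point is on its axis 37.5 mm above its underside; z along the axis.
- rack: Steel two-bar hanging rack fixed on the counter; origin under the middle between its end posts (260 mm apart along its x). Bars along its x, 10 mm thick, upper at 185 mm height, lower at 135 mm. The cup hangs on its +y side, its axis 37 mm from the upper bar, its rim about 5 mm above the bar's top, within 50 mm of the middle. Other utensils hang on its -y side.
- water: Bystander: clear water bottle, 64 mm across, 210 mm tall, origin under its centre. Leave it alone.
- tub: Bystander: round white tub, 90 mm across, 70 mm tall, origin under its centre. Leave it alone.
- meter: Bystander: grey hand-held meter lying flat, 55 by 120 by 24 mm, origin under its centre. Leave it alone.
Things that resemble listed ones, but are neither listed nor needed, are in the scene too. Leave any purple or red look-alike of the part that bears cup_mid alone.

How it is judged:
By the outcome, as a careful person would: the job done as asked, in the order asked, and still so for the second after the job is handed in, with the robot touching nothing.
Of bottle1, bottle2, bottle3, bottle4 only 2 to 4 are there at a start; the rules pass over those that are not, and their reading is None.
At some moment in a run one of bottle1, bottle2, bottle3, bottle4 may be knocked a few centimetres aside while the robot is not near it.
It also fails if it takes over 210 s, if anything falls off the work surface, if the arm or the gripper's body presses on something with over 40 N, if the wrist force passes 120 N, or if a joint passes its speed limit or range.

## Robot

A 7-joint arm with a two-finger parallel gripper is mounted at the origin on the work surface. World frame = base frame: x ahead of the robot, y to its left, z up, the work surface at z = 0. Lengths are in mm, angles in rad, forces in N, time in s.
With the tool pointing down it reaches from about 425 to 1025 mm from the base axis. Payload 9.4 kg.
Tool frame: the origin (TCP) lies on the centre line of the jaws, within the pads' length; the fingertips stand 14 mm ahead of it and the grasp point (between the pads) lies 5 mm behind it; x points along the fingers, y is the direction in which the jaws open and shut, and the axes are right-handed (so a half turn about x gives the same grasp; the last joint's range is limited). The gripper opens to 85 mm and grips with 20 to 120 N. Pads are 22 mm wide; open, the fingers measure 114 mm over their backs; the gripper's body (76 mm by 85 mm) begins 54 mm behind the grasp point. The pads swing forward as they close: fully open they stand 13 mm farther back than shut.
Start: joints at [-0.077, 0.599, -0.003, 1.599, 0.002, 0.943, -0.08], TCP at [724.999, -0.006, 245.275] pointing down, gripper open.
Joint ranges: [-2.57, 2.57], [-0.35, 1.97], [-1.29, 1.29], [0.11, 2.56], [-1.05, 4.19], [0.11, 1.86], [-2.63, 2.63]. Speed limits (rad/s): [2.22, 2.22, 3.01, 3.01, 3.14, 3.14, 3.14].

## Interface

Orientations are given as a unit quaternion [x, y, z, w].
In Python, from rig import state, grab_frame, hand_in, find_in, outline_of, tip_of gives the robot as it stands. The module is installed in compiled form; this text tells all that it offers.
- The arm moves only by the tool carry_out, never from a script. Its argument "steps" is a list of rows, each an object with "dp": the shift along the tool's x, y, z in mm, a list of three; "spin": the turn about the tool's x in rad. In form: [{"dp": [tx, ty, tz], "spin": spin}, ...]. A call has exactly 8 rows; each row is the pose to reach, as a shift and turn from the pose measured when the call began, along the tool's axes at that moment; what a row does not reach only later rows make up. A row lasts 1/10 s, in which the tool goes at most 50 mm and 8.59 degrees, less where a joint would pass 70% of its speed; a pose out of reach is approached as far as the arm can. A call with a gripper value outside its range is refused whole. "grip" is the finger opening in mm, from 0 to 85.4, set as the call begins (left out, the last holds). The fingers move at their own pace and stop on an object; "newtons" is the grip in N (left out, the last holds). Time passes only in rows, so rows that repeat a pose let the fingers close, or fill a call up. It gives the time, the measured TCP pose, the force and the opening at its end, in the units of the state.
- state(): the state, without advancing time (a new reading comes with each control period).
- grab_frame(name): name is "scene" or "side" or "wrist"; returns a dict with "frame" (384x512x3 uint8, red, green, blue), "fx", "fy", "cx", "cy" (pixels), "distortion" ([k1, k2, p1, p2, k3] as OpenCV has them; the pictures are not rectified), "rvec" (rotation vector, rad) and "tvec" (3), from world to camera coordinates, as OpenCV has them; the wrist camera has in their place "tool_from_camera" (4x4, takes a point from camera to tool coordinates, whose origin is the TCP and whose axes are the tool frame's). Camera axes: x right, y down, z forward; pixel columns grow to the right and rows downward; lengths in mm; the calibration is good to about 2 mm. A picture is of the moment at which its call begins: read the wrist's pose just before it. There is no depth.
- hand_in(): hands the job in, once; it reports no verdict.
Trained networks look in the newest picture that a camera, given by its name, has taken for a name from the list of things; names that differ only in an ending like _2 or _b are one class to them, and where a whole thing is asked for, a point or a joint stands for the part that bears it (a point fixed in the world has none). Each returns a list of dicts, best first, with "conf" (0 to 1); they miss things now and then, are a little off and sometimes report something else, mostly with a low value. They report only what shows in the picture. A call takes as long as a camera call. They do not tell look-alikes from the thing itself.
- find_in(name, camera): "rect" ([left, top, width, height] as shares, 0 to 1, of the picture: columns of its width, rows of its height, round what is visible of it).
- outline_of(name, camera): "region" (384x512 bool, what is visible of it) and "rect" ([left, top, width, height] as shares, 0 to 1, of the picture: columns of its width, rows of its height, round what is visible of it).
- tip_of(name, camera): "at" ([column, row] as shares, 0 to 1, of the picture: columns of its width, rows of its height: a listed point, or the origin of a listed thing).
The state is a dict: "t": time; "joint_pos": joint angles; "qd": joint speeds; "effort": joint torques, N m; "position": TCP position; "tcp_rot": TCP orientation; "force": force on the tool from outside, world axes, zero at the start; "torque": the same for the moment, N m; "grip_width": opening from 0.0 (shut) to 1.0 (fully open).
Only numpy, scipy, OpenCV 4.12 (cv2) and the standard library are available. Lean on these libraries where they do the work, as an engineer would, in place of code of your own. Each camera call takes 0.05 s, during which the arm holds its last target.

## Working session

There is one attempt and no reset: what is moved stays moved. The work goes in short steps, Python scripts to look and compute and a tool call to move; the robot and the scene stay as the last step left them, time stands still between calls to the robot, and variables do not carry over. Pictures are saved under pics/ and viewed, and the job is handed in when it is done.

Besides the shell and the picture viewer there is one more tool, called after "Call:" as name([rows], argument=value, ...), one row to a line, values as JSON. carry_out: Moves the arm, as the interface text tells. Its arguments: {"type":"object","properties":{"steps":{"type":"array"},"grip":{"type":"number"},"newtons":{"type":"number"}},"required":["steps"]}

```bash
ls; mkdir -p pics; cat > h.py <<'E'
import numpy as np, cv2
from scipy.spatial.transform import Rotation as R
from rig import *
def cam(name):
    s=state(); f=grab_frame(name)
    K=np.array([[f['fx'],0,f['cx']],[0,f['fy'],f['cy']],[0,0,1.]]); D=np.array(f['distortion'],float)
    if 'rvec' in f:
        Rm=cv2.Rodrigues(np.array(f['rvec'],float))[0]; t=np.array(f['tvec'],float).reshape(3)
        Rc=Rm.T; C=-Rm.T@t
    else:
        T=np.array(f['tool_from_camera']); Rt=R.from_quat(s['tcp_rot']).as_matrix()
        Rc=Rt@T[:3,:3]; C=Rt@T[:3,3]+np.array(s['position'])
    return dict(img=f['frame'],K=K,D=D,Rc=Rc,C=C)
def ray(c,uv):
    p=cv2.undistortPoints(np.array([[uv]],float),c['K'],c['D'])[0,0]
    d=c['Rc']@np.array([p[0],p[1],1.]); return c['C'],d/np.linalg.norm(d)
def atz(c,uv,z):
    C,d=ray(c,uv); return C+d*(z-C[2])/d[2]
def proj(c,P):
    P=np.atleast_2d(np.array(P,float)); Rm=c['Rc'].T; t=-Rm@c['C']
    return cv2.projectPoints(P,cv2.Rodrigues(Rm)[0],t,c['K'],c['D'])[0][:,0]
def tri(rs):
    A=np.zeros((3,3));b=np.zeros(3)
    for C,d in rs:
        M=np.eye(3)-np.outer(d,d);A+=M;b+=M@C
    P=np.linalg.solve(A,b); return P,[np.linalg.norm((np.eye(3)-np.outer(d,d))@(P-C)) for C,d in rs]
def save(c,n): cv2.imwrite('pics/'+n+'.png',cv2.resize(c['img'][:,:,::-1],None,fx=1.5,fy=1.5))
E
python3 - <<'E'
from h import *
s=state();print({k:np.round(v,3).tolist() for k,v in s.items()})
for n in ['scene','side','wrist']:
    c=cam(n);save(c,n+'0');print(n,c['C'].round(),c['Rc'][:,2].round(2))
    for nm in ['case','catch_pad','lid_hinge','lid_press','bottle1_mid','cup_mid','rack','water','tub','meter','cell1','cup_bay']:
        print(nm,[(round(r['conf'],2),(np.array(r['at'])*[512,384]).round().tolist()) for r in tip_of(nm,n)][:6])
E
```

```text
pics
{'t': 0.0, 'joint_pos': [-0.077, 0.6, -0.003, 1.6, 0.002, 0.943, -0.08], 'qd': [-0.0, -0.001, 0.0, 0.0, 0.001, 0.001, 0.0], 'effort': [-0.001, -77.644, 1.565, -25.8, 0.012, 0.009, 0.0], 'position': [724.553, 0.007, 244.399], 'tcp_rot': [-0.5, -0.5, 0.5, -0.5], 'force': [-0.445, -0.34, 0.755], 'torque': [-0.027, -0.021, -0.024], 'grip_width': 0.999}
scene [1233. -436.  722.] [-0.67  0.41 -0.62]
case [(0.9, [310.0, 188.0])]
catch_pad [(0.67, [290.0, 157.0])]
lid_hinge []
lid_press [(0.82, [306.0, 181.0])]
bottle1_mid [(0.64, [247.0, 234.0])]
cup_mid [(0.89, [133.0, 215.0]), (0.83, [172.0, 194.0]), (0.72, [178.0, 226.0]), (0.49, [213.0, 304.0])]
rack [(0.7, [129.0, 265.0]), (0.36, [310.0, 213.0])]
water [(0.85, [214.0, 304.0])]
tub [(0.63, [282.0, 285.0]), (0.36, [294.0, 160.0])]
meter [(0.74, [368.0, 246.0])]
cell1 [(0.69, [303.0, 197.0]), (0.68, [296.0, 184.0]), (0.6, [283.0, 172.0]), (0.58, [312.0, 213.0])]
cup_bay []
side [ 281. -619.  821.] [ 0.28  0.6  -0.75]
case [(0.87, [208.0, 164.0])]
catch_pad [(0.75, [209.0, 154.0])]
lid_hinge []
lid_press [(0.56, [232.0, 155.0])]
bottle1_mid [(0.91, [274.0, 213.0])]
cup_mid [(0.91, [260.0, 269.0]), (0.87, [305.0, 266.0]), (0.79, [211.0, 273.0])]
rack [(0.95, [297.0, 318.0])]
water [(0.95, [342.0, 242.0]), (0.38, [231.0, 153.0])]
tub [(0.76, [318.0, 201.0]), (0.65, [177.0, 189.0])]
meter [(0.87, [283.0, 147.0])]
cell1 [(0.92, [179.0, 188.0]), (0.82, [220.0, 177.0]), (0.69, [237.0, 172.0]), (0.67, [199.0, 183.0])]
cup_bay []
wrist [725.  66. 373.] [ 0.   -0.26 -0.97]
case []
catch_pad []
lid_hinge [(0.45, [140.0, 230.0])]
lid_press [(0.65, [49.0, 45.0])]
bottle1_mid [(0.92, [141.0, 230.0])]
cup_mid [(0.25, [266.0, 223.0])]
rack []
water [(0.97, [245.0, 317.0])]
tub [(0.74, [268.0, 222.0])]
meter [(0.88, [272.0, 17.0])]
cell1 []
cup_bay []
```

View pics/scene0.png

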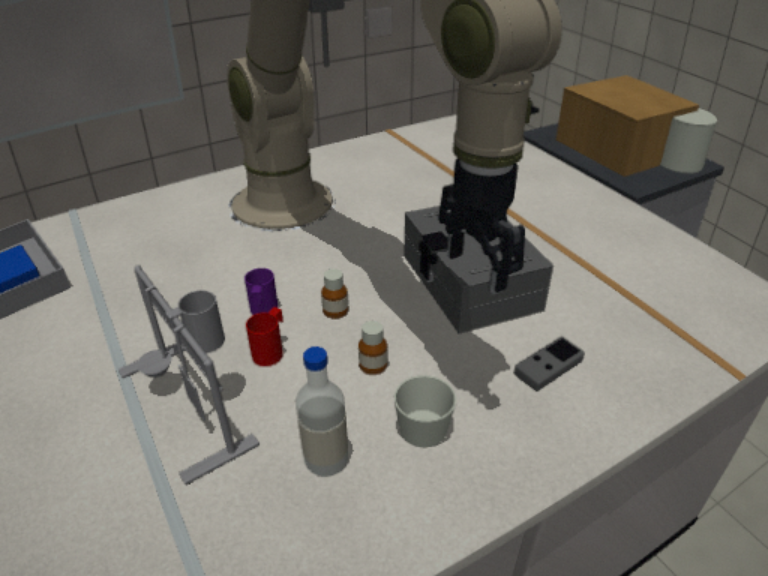

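View pics/side0.png

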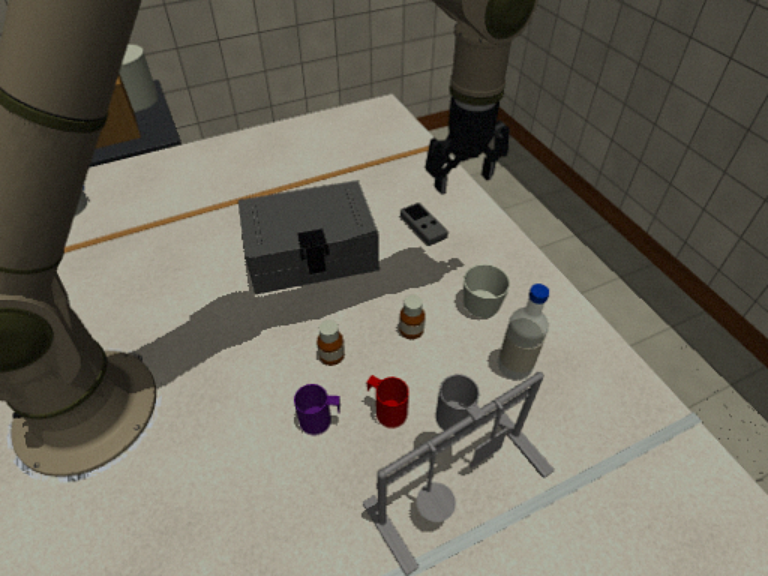

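View pics/wrist0.png

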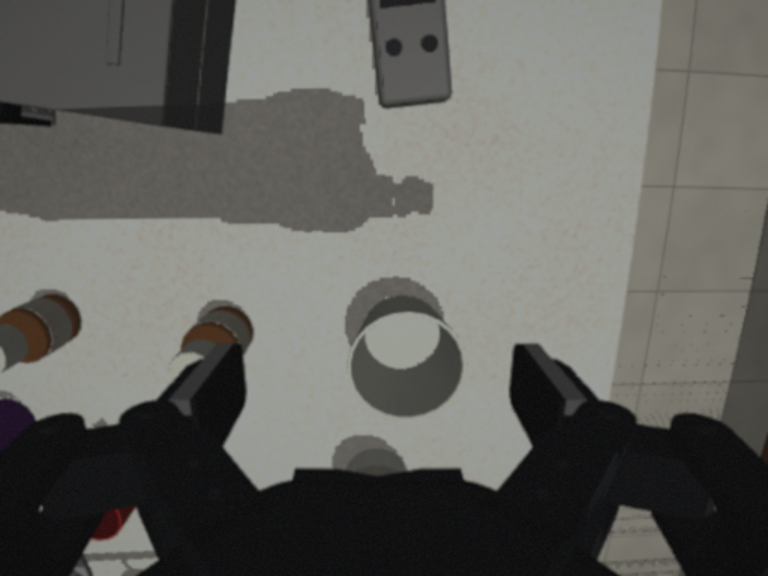

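```bash
cat >> h.py <<'E'
def tips(n,camname,k=6): return [(round(r['conf'],2),np.array(r['at'])*[512,384]) for r in tip_of(n,camname)][:k]
E
python3 - <<'E'
from h import *
cs=cam('scene');cd=cam('side');cw=cam('wrist')
S=R.from_quat(state()['tcp_rot']).as_matrix();print(S.round(3))
for a,b,n in [((310,188),(208,164),'case z0'),((290,157),(209,154),'pad z117'),((306,181),(232,155),'press z106'),((133,215),(305,266),'cup'),((247,234),(274,213),'bottle 42'),((214,304),(342,242),'water0'),((282,285),(318,201),'tub0'),((368,246),(283,147),'meter'),((129,265),(297,318),'rack')]:
    P,e=tri([ray(cs,a),ray(cd,b)]);print(n,P.round(),np.round(e,1))
def crop(c,x0,y0,x1,y1,n):
    cv2.imwrite('pics/'+n+'.png',cv2.resize(c['img'][y0:y1,x0:x1,::-1],(800,int(800*(y1-y0)/(x1-x0))),interpolation=cv2.INTER_CUBIC))
crop(cs,250,120,400,230,'scase');crop(cd,140,110,280,210,'dcase')
E
```

```text
[[ 0.  1.  0.]
 [-0.  0. -1.]
 [-1.  0.  0.]]
case z0 [490. 187.  14.] [8.9 8.9]
pad z117 [477. 114. 131.] [2.7 2.7]
press z106 [548. 119.  94.] [3.2 3.2]
cup [ 532. -329.  160.] [4.1 4.1]
bottle 42 [588. -85.  30.] [1. 1.]
water0 [ 719. -239.    7.] [3.5 3.5]
tub0 [743. -80.  -4.] [3.2 3.2]
meter [756. 171.   5.] [4.9 4.9]
rack [ 507. -366.   -3.] [2. 2.]
```

View pics/scase.png

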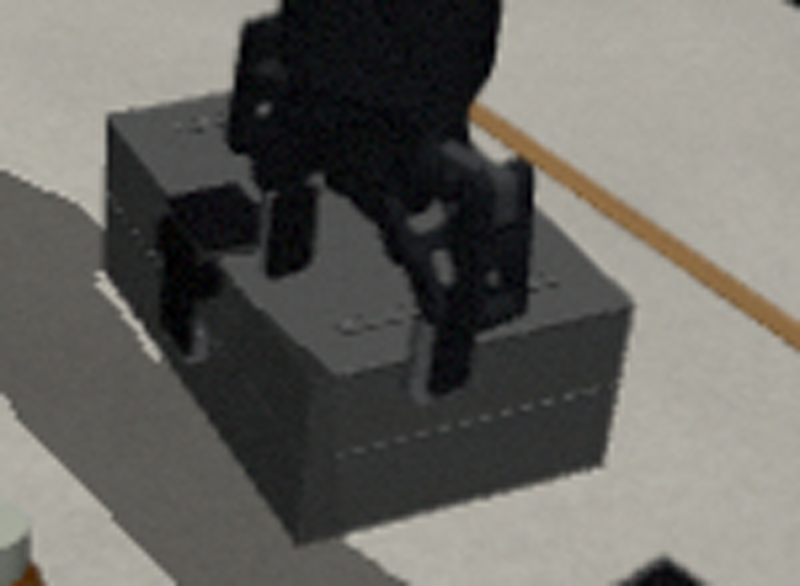

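View pics/dcase.png

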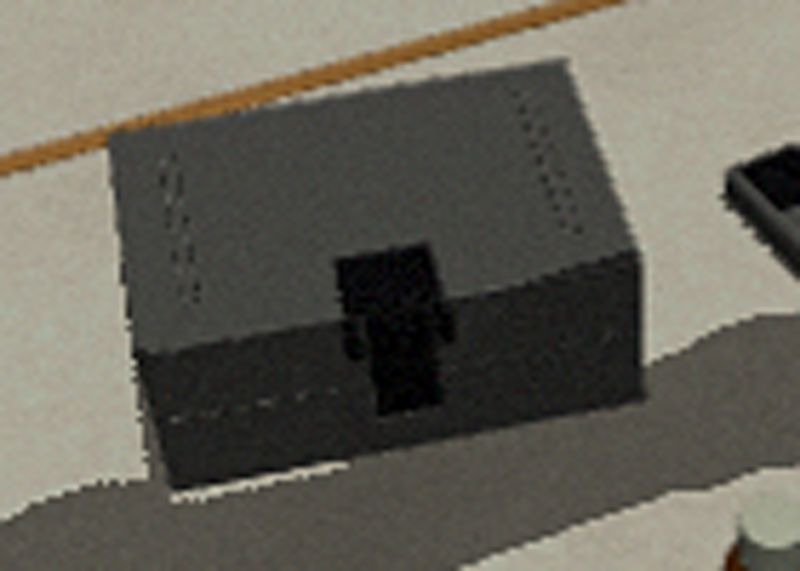

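```bash
python3 - <<'E'
from h import *
from scipy.optimize import least_squares
cs=cam('scene');cd=cam('side')
so=lambda u:np.array(u)/(800/150)+[250,120]-0.4
do=lambda u:np.array(u)/(800/140)+[140,110]-0.4
L=[(cs,(-131,-90,106),so((107,115))),(cs,(131,-90,106),so((338,375))),(cs,(131,90,106),so((632,305))),(cs,(131,-90,0),so((297,543))),(cs,(131,90,0),so((603,465))),
(cd,(-131,90,106),do((110,135))),(cd,(131,90,106),do((567,60))),(cd,(131,-90,106),do((640,252))),(cd,(-131,-90,106),do((142,352))),(cd,(131,-90,0),do((643,400))),(cd,(-131,-90,0),do((170,488)))]
def W(p,q): c,s=np.cos(p[2]),np.sin(p[2]); return np.array([p[0]+c*q[0]-s*q[1],p[1]+s*q[0]+c*q[1],q[2]+(p[3] if len(p)>3 else 0)])
f=lambda p:np.concatenate([proj(c,W(p,q))[0]-u for c,q,u in L])
for p0 in ([490,180,0],[490,180,0,0]):
    r=least_squares(f,p0);print(r.x.round(3),np.round(f(r.x).reshape(-1,2),1).tolist())
p=r.x[:3]
for n,q in dict(pad=(0,-72,117),press=(75,-68,106),hinge=(0,90,56)).items(): print(n,W(p,q).round(1))
# bottles
for cn,c in (('scene',cs),('side',cd)):
    print(cn,[(round(r['conf'],2),(np.array(r['rect'])*[512,384,512,384]).round(1).tolist()) for r in find_in('bottle1_mid',cn)])
    for r in find_in('cup_mid',cn): print('cup',round(r['conf'],2),(np.array(r['rect'])*[512,384,512,384]).round(1).tolist())
E
```

```text
[ 4.86437e+02  1.98532e+02 -1.68000e-01] [[-0.0, -0.4], [-3.6, 0.5], [1.6, -1.1], [1.0, 0.6], [0.8, -0.3], [-0.8, -0.9], [-0.6, -1.4], [0.9, 0.7], [-0.9, 0.0], [0.6, -0.6], [0.9, 0.5]]
[ 4.86012e+02  1.99813e+02 -1.68000e-01 -1.82800e+00] [[0.3, -0.0], [-3.4, 0.8], [1.7, -0.7], [1.2, 0.9], [0.9, 0.0], [-0.9, -0.6], [-0.8, -1.1], [0.6, 1.0], [-1.1, 0.2], [0.3, -0.4], [0.7, 0.7]]
pad [473.9 128.8 117. ]
press [548.6 120.2 106. ]
hinge [501.1 288.5  56. ]
scene [(0.96, [237.6, 213.3, 20.1, 32.9])]
cup 0.89 [113.4, 192.2, 35.5, 45.1]
cup 0.78 [165.3, 205.7, 20.7, 38.6]
cup 0.71 [267.9, 137.6, 101.1, 67.6]
cup 0.63 [160.5, 180.4, 26.3, 29.0]
side [(0.92, [267.4, 198.3, 17.0, 26.2])]
cup 0.95 [198.5, 255.7, 28.1, 35.0]
cup 0.74 [289.9, 251.2, 30.6, 35.3]
cup 0.6 [247.1, 252.4, 25.1, 30.9]
cup 0.47 [209.9, 212.9, 21.3, 30.7]
```

Call:
carry_out([
  {"dp": [-20, -40, -20], "spin": 0.03},
  {"dp": [-40, -80, -45], "spin": 0.06},
  {"dp": [-60, -120, -75], "spin": 0.09},
  {"dp": [-75, -160, -100], "spin": 0.12},
  {"dp": [-85, -200, -120], "spin": 0.15},
  {"dp": [-90, -235, -130], "spin": 0.168},
  {"dp": [-90, -240, -130], "spin": 0.168},
  {"dp": [-90, -240, -130], "spin": 0.168},
], grip=0)

```text
t: 3.2
position: [484.6, 130.1, 336.0]
tcp_rot: [0.54, 0.456, -0.539, 0.457]
force: [0.7, -0.1, -1.1]
grip_width: 0.004
```

```bash
python3 - <<'E'
from h import *
from h import *
s=state();print(s['t'],np.round(s['position'],1),R.from_quat(s['tcp_rot']).as_matrix().round(3).tolist(),np.round(s['force'],1),s['grip_width'])
cw=cam('wrist');save(cw,'wrist1');cs=cam('scene');cd=cam('side');save(cs,'scene1')
for n in ['bottle1_mid','cup_mid','lid_press','catch_pad']:
    print(n,[(a,b.round().tolist()) for a,b in tips(n,'scene')],[(a,b.round().tolist()) for a,b in tips(n,'side')],[(a,b.round().tolist()) for a,b in tips(n,'wrist')])
E
```

```text
3.2 [484.6 130.1 336. ] [[0.001, 0.986, -0.166], [0.0, -0.166, -0.986], [-1.0, 0.001, -0.001]] [ 0.7 -0.1 -1.1] 0.00379175008452955
bottle1_mid [(0.71, [248.0, 231.0])] [(0.7, [276.0, 209.0])] [(0.6, [335.0, 272.0]), (0.52, [246.0, 108.0])]
cup_mid [(0.98, [135.0, 213.0]), (0.97, [173.0, 227.0]), (0.67, [170.0, 195.0]), (0.3, [213.0, 304.0])] [(0.92, [261.0, 268.0]), (0.85, [301.0, 270.0]), (0.7, [210.0, 275.0]), (0.37, [206.0, 153.0])] []
lid_press [(0.71, [304.0, 179.0])] [(0.61, [231.0, 155.0])] [(0.8, [308.0, 162.0])]
catch_pad [(0.66, [292.0, 160.0])] [(0.64, [206.0, 153.0]), (0.55, [304.0, 270.0])] [(0.91, [244.0, 168.0])]
```

View pics/wrist1.png

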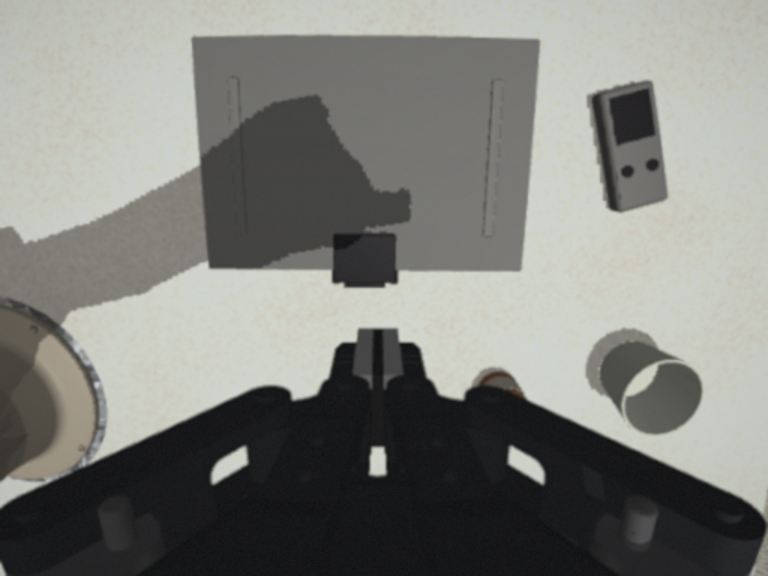

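View pics/scene1.png

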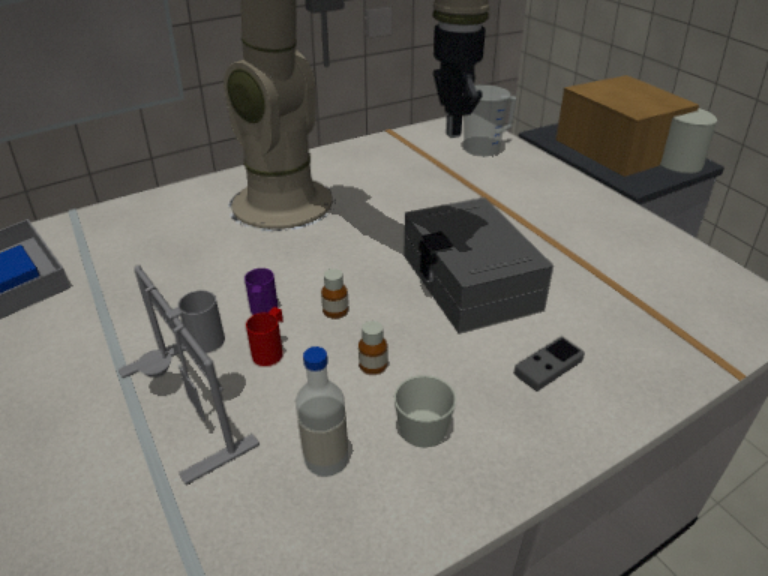

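```bash
python3 - <<'E'
from h import *
from scipy.optimize import least_squares
cs=cam('scene');cd=cam('side');cw=cam('wrist')
so=lambda u:np.array(u)/(800/150)+[250,120]-0.4
do=lambda u:np.array(u)/(800/140)+[140,110]-0.4
wo=lambda u:np.array(u)/1.5-0.2
Ls=[(cs,(-131,-90,106),so((107,115))),(cs,(131,90,106),so((632,305))),(cs,(131,-90,0),so((297,543))),(cs,(131,90,0),so((603,465)))]
Ld=[(cd,(-131,90,106),do((110,135))),(cd,(131,90,106),do((567,60))),(cd,(131,-90,106),do((640,252))),(cd,(-131,-90,106),do((142,352))),(cd,(131,-90,0),do((643,400))),(cd,(-131,-90,0),do((170,488)))]
Lw=[(cw,(-131,90,106),wo((192,38))),(cw,(131,90,106),wo((540,40))),(cw,(131,-90,106),wo((520,271))),(cw,(-131,-90,106),wo((209,268))),
 (cw,(-25,-92,117),wo((333,283))),(cw,(25,-92,117),wo((397,283)))]
def W(p,q): c,s=np.cos(p[2]),np.sin(p[2]); return np.array([p[0]+c*q[0]-s*q[1],p[1]+s*q[0]+c*q[1],q[2]])
for L in (Ls,Ld,Lw,Ls+Ld,Ls+Ld+Lw):
    f=lambda p:np.concatenate([proj(c,W(p,q))[0]-u for c,q,u in L])
    r=least_squares(f,[490,190,-.17]);print(r.x.round(3),np.abs(f(r.x)).mean().round(2),np.round(f(r.x).reshape(-1,2),1).tolist() if L is Lw else '')
p=r.x
# bottles from side+scene: cap top pixel approximations
for a,b in [((248,231),(274,213))]: print(tri([ray(cs,a),ray(cd,b)]))
E
```

```text
[ 4.85944e+02  1.96826e+02 -1.81000e-01] 0.43 
[ 4.86342e+02  1.97852e+02 -1.76000e-01] 0.66 
[ 4.86313e+02  1.93702e+02 -1.77000e-01] 1.38 [[-1.2, 0.2], [1.0, 0.6], [1.4, 2.3], [-0.6, 2.6], [0.3, -2.9], [-0.9, -2.5]]
[ 4.86099e+02  1.97127e+02 -1.78000e-01] 0.55 
[ 4.86302e+02  1.94171e+02 -1.77000e-01] 0.97 
(array([586.23270556, -83.96417118,  35.24270767]), [np.float64(2.574384320325262), np.float64(2.5743843203253767)])
```

Call:
carry_out([
  {"dp": [35, -5, 3], "spin": 0.011},
  {"dp": [75, -10, 6], "spin": 0.011},
  {"dp": [115, -10.4, 6], "spin": 0.011},
  {"dp": [150, -10.4, 6], "spin": 0.011},
  {"dp": [175, -10.4, 6], "spin": 0.011},
  {"dp": [190, -10.4, 6], "spin": 0.011},
  {"dp": [196, -10.4, 6], "spin": 0.011},
  {"dp": [196, -10.4, 6], "spin": 0.011},
])

```text
t: 4.9
position: [473.6, 125.8, 138.8]
tcp_rot: [-0.542, -0.453, 0.543, -0.453]
force: [-0.5, 0.6, -0.2]
grip_width: 0.005
```

```bash
python3 - <<'E'
from h import *
s=state();print(s['t'],np.round(s['position'],1),np.round(s['force'],1),s['grip_width'])
cw=cam('wrist');save(cw,'wrist2');cs=cam('side')
cv2.imwrite('pics/side2.png',cv2.resize(cs['img'][90:230,120:290,::-1],None,fx=4,fy=4,interpolation=2))
print(proj(cs,[473.4,125.9,117]))
E
```

```text
4.9 [473.6 125.8 138.8] [-0.5  0.6 -0.2] 0.004671854713757345
[[207.31010028 156.22477014]]
```

View pics/wrist2.png

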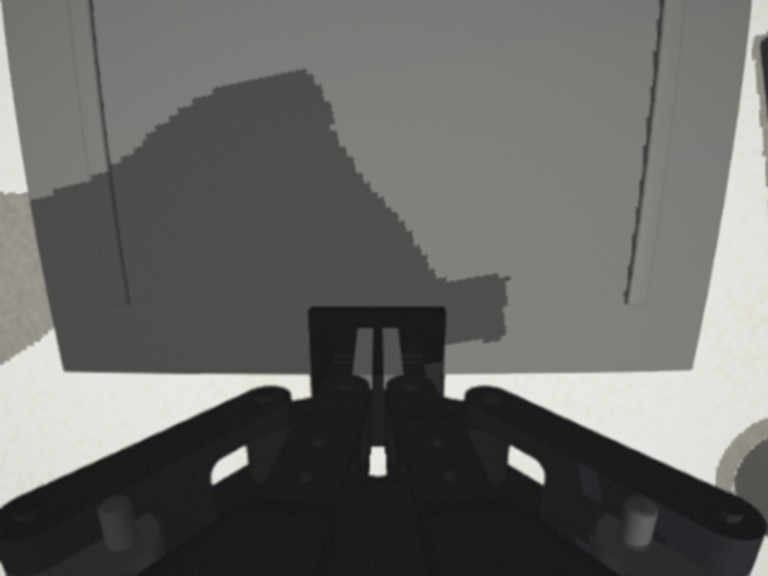

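View pics/side2.png

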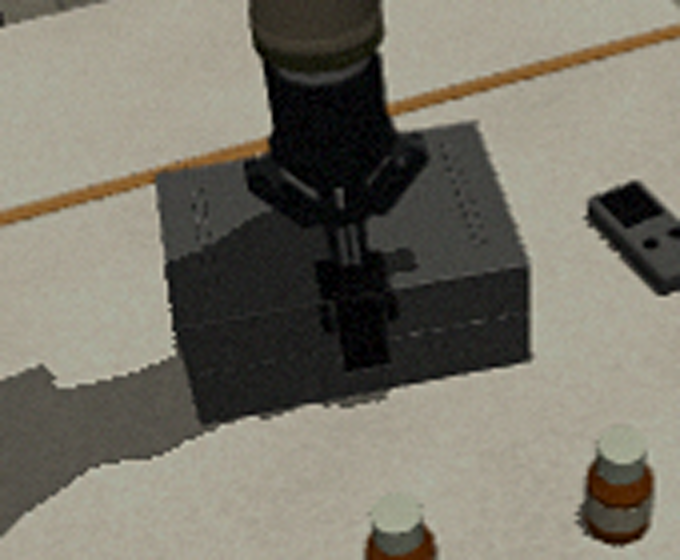

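Call:
carry_out([
  {"dp": [3, 0, 0], "spin": 0},
  {"dp": [5, 0, 0], "spin": 0},
  {"dp": [7, 0, 0], "spin": 0},
  {"dp": [8, 0, 0], "spin": 0},
  {"dp": [9, 0, 0], "spin": 0},
  {"dp": [10, 0, 0], "spin": 0},
  {"dp": [11, 0, 0], "spin": 0},
  {"dp": [11, 0, 0], "spin": 0},
])

```text
t: 5.8
position: [474.3, 126.4, 129.0]
tcp_rot: [0.543, 0.453, -0.542, 0.454]
force: [-0.6, 1.9, 2.9]
grip_width: -0.001
```

Call:
carry_out([
  {"dp": [1, 0, 0], "spin": 0},
  {"dp": [2, 0, 0], "spin": 0},
  {"dp": [3, 0, 0], "spin": 0},
  {"dp": [3.5, 0, 0], "spin": 0},
  {"dp": [4, 0, 0], "spin": 0},
  {"dp": [4, 0, 0], "spin": 0},
  {"dp": [4, 0, 0], "spin": 0},
  {"dp": [4, 0, 0], "spin": 0},
])

```text
t: 6.6
position: [474.4, 126.8, 125.1]
tcp_rot: [0.543, 0.453, -0.542, 0.454]
force: [-1.0, 4.5, 5.4]
grip_width: 0.001
```

```bash
cat >> h.py <<'E'
CX,CY,CYAW=486.2,196.8,-0.178
def c2w(q): c,s=np.cos(CYAW),np.sin(CYAW); return np.array([CX+c*q[0]-s*q[1],CY+s*q[0]+c*q[1],q[2]])
def w2c(w): c,s=np.cos(CYAW),np.sin(CYAW); x,y=w[0]-CX,w[1]-CY; return np.array([c*x+s*y,-s*x+c*y,w[2]])
def rel(target):
    s=state(); return R.from_quat(s['tcp_rot']).as_matrix().T@(np.array(target,float)-s['position'])
def yaw():
    Y=R.from_quat(state()['tcp_rot']).as_matrix()[:,1]; return np.arctan2(Y[1],Y[0])
def lidpath(th,dfun,x,off):
    out=[]
    for t in th:
        d=dfun(t);h=56+min(5,t*10)
        yc=90-d*np.cos(t)+h*np.sin(t)+11+off; z=56+d*np.sin(t)+h*np.cos(t)+14
        out.append(rel(c2w((x,yc,z))).round(1).tolist())
    return out
E
python3 - <<'E'
from h import *
s=state();print(w2c(s['position']),yaw())
d=lambda t:173-14*min(1,t/1.5)
for k in lidpath([0,.01,.03,.06,.1,.14,.18,.22,.26],d,0,0): print(k)
E
```

```text
[  0.81496827 -70.94646282 125.07570617] -0.17814394685779722
[-0.9, -0.8, 1.1]
[-2.8, -0.8, 0.4]
[-6.4, -0.8, -1.0]
[-11.8, -0.8, -3.2]
[-18.8, -0.8, -6.5]
[-25.7, -0.8, -10.0]
[-32.4, -0.8, -13.8]
[-39.0, -0.8, -17.9]
[-45.4, -0.8, -22.2]
```

Call:
carry_out([
  {"dp": [-1, 0, 0], "spin": 0},
  {"dp": [-3, 0, 0], "spin": 0},
  {"dp": [-6, 0, -1], "spin": 0},
  {"dp": [-10, 0, -2.5], "spin": 0},
  {"dp": [-14, 0, -4.5], "spin": 0},
  {"dp": [-19, 0, -6.5], "spin": 0},
  {"dp": [-22, 0, -8], "spin": 0},
  {"dp": [-22, 0, -8], "spin": 0},
])

```text
t: 7.4
position: [476.1, 135.0, 147.6]
tcp_rot: [0.543, 0.453, -0.541, 0.454]
force: [-0.4, -0.3, 0.3]
grip_width: -0.001
```

```bash
python3 - <<'E'
from h import *
s=state();print(np.round(s['force'],1),w2c(s['position']))
cs=cam('side')
cv2.imwrite('pics/side3.png',cv2.resize(cs['img'][90:230,120:290,::-1],None,fx=4,fy=4,interpolation=2))
d=lambda t:173-14*min(1,t/1.5)
for k in lidpath([0.12,0.14,.18,.22,.26,.30,.34,.38,.42],d,0.5,0): print(k)
E
```

```text
[-0.4 -0.3  0.3] [  0.98340397 -62.65639397 147.57514037]
[-0.0, -0.4, -0.0]
[-3.5, -0.3, -1.8]
[-10.2, -0.3, -5.7]
[-16.8, -0.3, -9.7]
[-23.1, -0.3, -14.1]
[-29.3, -0.3, -18.7]
[-35.3, -0.3, -23.6]
[-41.0, -0.3, -28.7]
[-46.5, -0.3, -34.1]
```

View pics/side3.png

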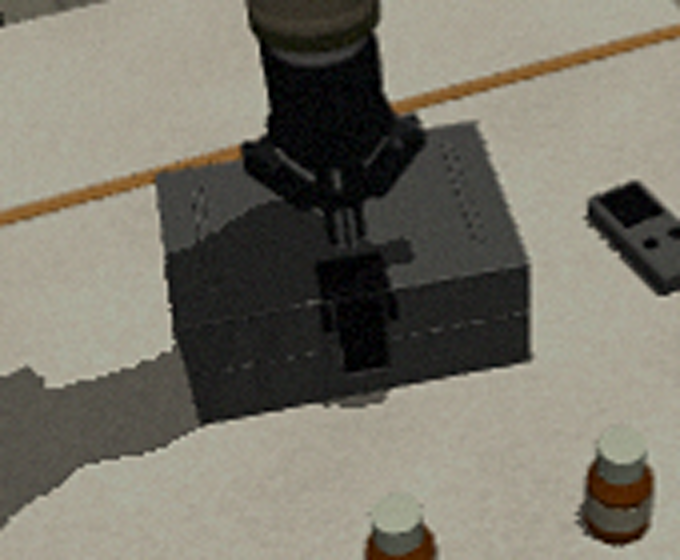

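Call:
carry_out([
  {"dp": [4, 0, 2], "spin": 0},
  {"dp": [8, 0, 4], "spin": 0},
  {"dp": [12, 0, 5], "spin": 0},
  {"dp": [15, 0, 5], "spin": 0},
  {"dp": [17, 0, 5], "spin": 0},
  {"dp": [18, 0, 5], "spin": 0},
  {"dp": [18, 0, 5], "spin": 0},
  {"dp": [18, 0, 5], "spin": 0},
])

```text
t: 8.25
position: [475.1, 130.1, 129.4]
tcp_rot: [0.543, 0.454, -0.541, 0.454]
force: [-1.1, 0.9, 1.7]
grip_width: -0.002
```

Call:
carry_out([
  {"dp": [0.5, 0, 0], "spin": 0},
  {"dp": [1, 0, 0], "spin": 0},
  {"dp": [1.5, 0, 0], "spin": 0},
  {"dp": [2, 0, 0], "spin": 0},
  {"dp": [2, 0, 0], "spin": 0},
  {"dp": [2, 0, 0], "spin": 0},
  {"dp": [2, 0, 0], "spin": 0},
  {"dp": [2, 0, 0], "spin": 0},
])

```text
t: 9.05
position: [475.1, 130.2, 127.5]
tcp_rot: [0.543, 0.454, -0.541, 0.454]
force: [-1.4, 2.2, 2.8]
grip_width: 0.001
```

Call:
carry_out([
  {"dp": [0.5, 0, 0], "spin": 0},
  {"dp": [1, 0, 0], "spin": 0},
  {"dp": [1.5, 0, 0], "spin": 0},
  {"dp": [2, 0, 0], "spin": 0},
  {"dp": [2, 0, 0], "spin": 0},
  {"dp": [2, 0, 0], "spin": 0},
  {"dp": [2, 0, 0], "spin": 0},
  {"dp": [2, 0, 0], "spin": 0},
])

```text
t: 9.85
position: [475.1, 130.3, 125.5]
tcp_rot: [0.543, 0.454, -0.541, 0.454]
force: [-1.6, 4.3, 3.9]
grip_width: -0.002
```

Call:
carry_out([
  {"dp": [0.5, 0, 0], "spin": 0},
  {"dp": [1, 0, 0], "spin": 0},
  {"dp": [1.5, 0, 0], "spin": 0},
  {"dp": [2, 0, 0], "spin": 0},
  {"dp": [2, 0, 0], "spin": 0},
  {"dp": [2, 0, 0], "spin": 0},
  {"dp": [2, 0, 0], "spin": 0},
  {"dp": [2, 0, 0], "spin": 0},
])

```text
t: 10.65
position: [475.2, 130.5, 123.5]
tcp_rot: [0.543, 0.454, -0.541, 0.454]
force: [-1.4, 4.8, 4.9]
grip_width: -0.002
```

Call:
carry_out([
  {"dp": [0.5, 0, 0], "spin": 0},
  {"dp": [1, 0, 0], "spin": 0},
  {"dp": [1, 0, 0], "spin": 0},
  {"dp": [1, 0, 0], "spin": 0},
  {"dp": [1, 0, 0], "spin": 0},
  {"dp": [1, 0, 0], "spin": 0},
  {"dp": [1, 0, 0], "spin": 0},
  {"dp": [1, 0, 0], "spin": 0},
])

```text
t: 11.45
position: [475.3, 130.9, 122.6]
tcp_rot: [0.544, 0.454, -0.541, 0.454]
force: [-1.5, 5.5, 4.6]
grip_width: 0.001
```

Call:
carry_out([
  {"dp": [0.5, 0, 0], "spin": 0},
  {"dp": [1, 0, 0], "spin": 0},
  {"dp": [1, 0, 0], "spin": 0},
  {"dp": [1, 0, 0], "spin": 0},
  {"dp": [1, 0, 0], "spin": 0},
  {"dp": [1, 0, 0], "spin": 0},
  {"dp": [1, 0, 0], "spin": 0},
  {"dp": [1, 0, 0], "spin": 0},
])

```text
t: 12.25
position: [475.3, 130.8, 121.7]
tcp_rot: [0.544, 0.454, -0.541, 0.454]
force: [-2.1, 3.9, 6.6]
grip_width: -0.004
```

```bash
python3 - <<'E'
from h import *
s=state();print(np.round(s['force'],1),w2c(s['position']))
cs=cam('side');cw=cam('wrist');c3=cam('scene')
a=cv2.resize(cs['img'][120:190,160:250,::-1],(400,311),interpolation=2)
b=cv2.resize(cw['img'][170:290,190:320,::-1],(400,369),interpolation=2)
d=cv2.resize(c3['img'][120:190,250:340,::-1],(400,311),interpolation=2)
cv2.imwrite('pics/a4.png',np.hstack([a,d]));cv2.imwrite('pics/b4.png',b)
E
```

```text
[-2.1  3.9  6.6] [  0.91846763 -66.88135871 121.66035271]
```

View pics/a4.png

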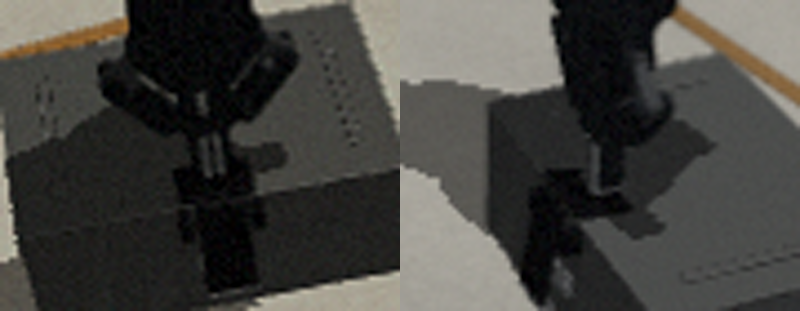

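View pics/b4.png

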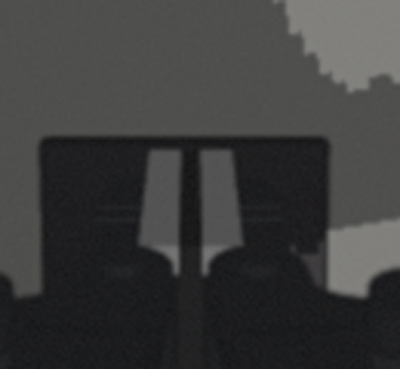

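Call:
carry_out([
  {"dp": [-0.5, 0, 0], "spin": 0},
  {"dp": [-1, 0, 0], "spin": 0},
  {"dp": [-1.5, 0, 0], "spin": 0},
  {"dp": [-2, 0, -0.2], "spin": 0},
  {"dp": [-2.5, 0, -0.4], "spin": 0},
  {"dp": [-3, 0, -0.5], "spin": 0},
  {"dp": [-3, 0, -0.5], "spin": 0},
  {"dp": [-3, 0, -0.5], "spin": 0},
])

```text
t: 13.2
position: [475.3, 131.1, 124.6]
tcp_rot: [0.544, 0.454, -0.541, 0.454]
force: [-1.5, 2.9, 3.8]
grip_width: 0.0
```

Call:
carry_out([
  {"dp": [-0.5, 0, 0], "spin": 0},
  {"dp": [-1, 0, 0], "spin": 0},
  {"dp": [-1.5, 0, 0], "spin": 0},
  {"dp": [-2, 0, -0.2], "spin": 0},
  {"dp": [-2.5, 0, -0.4], "spin": 0},
  {"dp": [-3, 0, -0.5], "spin": 0},
  {"dp": [-3, 0, -0.5], "spin": 0},
  {"dp": [-3, 0, -0.5], "spin": 0},
])

```text
t: 14.0
position: [475.3, 131.4, 127.6]
tcp_rot: [0.543, 0.454, -0.541, 0.454]
force: [-0.5, 0.6, 1.9]
grip_width: -0.0
```

```bash
python3 - <<'E'
from h import *
s=state();print(np.round(s['force'],1),w2c(s['position']))
cs=cam('side');cw=cam('wrist');c3=cam('scene')
a=cv2.resize(cs['img'][120:190,160:250,::-1],(400,311),interpolation=2)
d=cv2.resize(c3['img'][120:190,250:340,::-1],(400,311),interpolation=2)
cv2.imwrite('pics/a5.png',np.hstack([a,d]))
E
```

```text
[-0.5  0.6  1.9] [  0.81005217 -66.25577947 127.57549661]
```

View pics/a5.png

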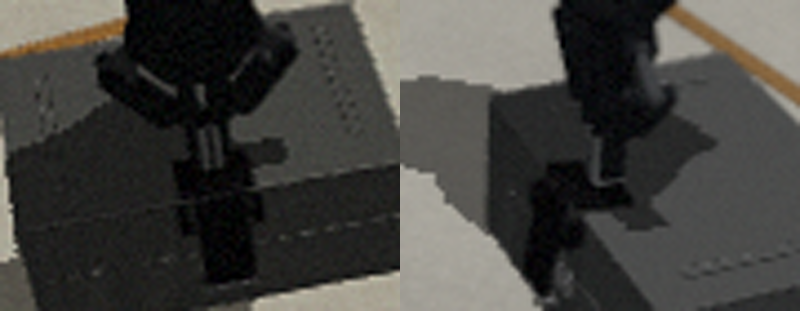

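Call:
carry_out([
  {"dp": [-1, 0, 0], "spin": 0},
  {"dp": [-2, 0, 0], "spin": 0},
  {"dp": [-3, 0, -0.3], "spin": 0},
  {"dp": [-4, 0, -0.6], "spin": 0},
  {"dp": [-5, 0, -1], "spin": 0},
  {"dp": [-6, 0, -1.5], "spin": 0},
  {"dp": [-7, 0, -2], "spin": 0},
  {"dp": [-7, 0, -2], "spin": 0},
])

```text
t: 14.95
position: [475.7, 133.6, 134.7]
tcp_rot: [0.543, 0.454, -0.541, 0.454]
force: [-0.3, 1.0, 1.4]
grip_width: 0.002
```

```bash
python3 - <<'E'
from h import *
s=state();print(np.round(s['force'],1),w2c(s['position']))
cs=cam('side');cw=cam('wrist');c3=cam('scene')
a=cv2.resize(cs['img'][120:190,160:250,::-1],(400,311),interpolation=2)
d=cv2.resize(c3['img'][120:190,250:340,::-1],(400,311),interpolation=2)
cv2.imwrite('pics/a6.png',np.hstack([a,d]))
E
```

```text
[-0.3  1.   1.4] [  0.8083434  -64.04599697 134.70424269]
```

View pics/a6.png

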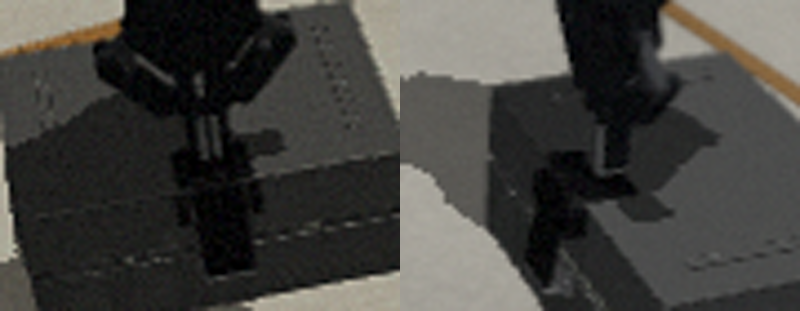

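```bash
python3 - <<'E'
from h import *
d=lambda t:167-10*min(1,t/1.5)
for k in [0.02,.04,.06,.09,.12,.16,.20,.24,.28,.32]: print(k,lidpath([k],d,0.8,0)[0])
E
```

```text
0.02 [5.0, -0.0, 0.6]
0.04 [1.5, -0.0, -0.8]
0.06 [-1.9, -0.0, -2.2]
0.09 [-7.1, -0.0, -4.5]
0.12 [-12.1, 0.0, -7.0]
0.16 [-18.7, 0.0, -10.6]
0.2 [-25.2, 0.0, -14.4]
0.24 [-31.4, 0.1, -18.4]
0.28 [-37.5, 0.1, -22.8]
0.32 [-43.4, 0.1, -27.4]
```

Call:
carry_out([
  {"dp": [-2, 0, -1], "spin": 0},
  {"dp": [-6, 0, -3], "spin": 0},
  {"dp": [-11, 0, -6], "spin": 0},
  {"dp": [-16, 0, -8.5], "spin": 0},
  {"dp": [-21, 0, -11.5], "spin": 0},
  {"dp": [-26, 0, -14.5], "spin": 0},
  {"dp": [-31, 0, -18], "spin": 0},
  {"dp": [-34, 0, -20], "spin": 0},
])

```text
t: 15.9
position: [479.2, 153.6, 169.2]
tcp_rot: [0.544, 0.454, -0.541, 0.454]
force: [-1.1, -0.0, 1.3]
grip_width: -0.001
```

```bash
cat >> h.py <<'E'
def look(n):
    cs=cam('side');c3=cam('scene')
    a=cv2.resize(cs['img'][60:200,150:290,::-1],(400,400),interpolation=2)
    d=cv2.resize(c3['img'][80:220,240:380,::-1],(400,400),interpolation=2)
    cv2.imwrite('pics/'+n+'.png',np.hstack([a,d]))
E
python3 - <<'E'
from h import *
s=state();print(np.round(s['force'],1),w2c(s['position']));look('a7')
d=lambda t:167-10*min(1,t/1.5)
for k in np.arange(.24,.64,.04): print(k.round(2),lidpath([k],d,0.8,0)[0])
E
```

```text
[-1.1 -0.   1.3] [  0.7458788  -43.71824102 169.18547185]
0.24 [3.0, 0.0, 2.1]
0.28 [-3.1, 0.0, -2.3]
0.32 [-9.0, 0.1, -6.9]
0.36 [-14.7, 0.1, -11.7]
0.4 [-20.2, 0.1, -16.8]
0.44 [-25.4, 0.1, -22.1]
0.48 [-30.4, 0.2, -27.6]
0.52 [-35.0, 0.2, -33.2]
0.56 [-39.2, 0.2, -38.9]
0.6 [-43.2, 0.2, -44.8]
```

View pics/a7.png

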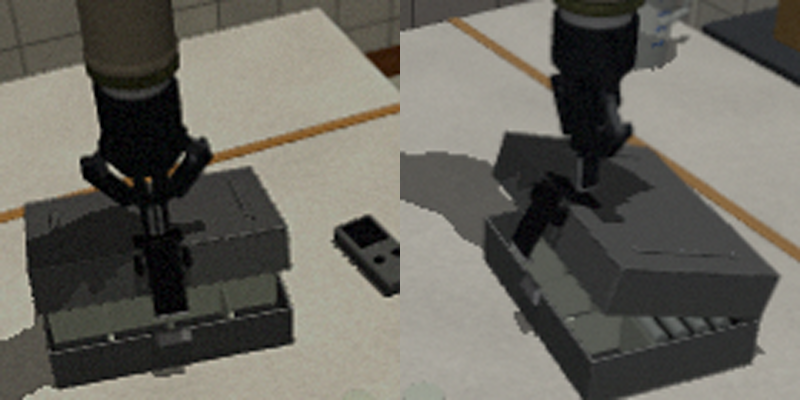

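Call:
carry_out([
  {"dp": [-4, 0, -3], "spin": 0},
  {"dp": [-9, 0, -7], "spin": 0},
  {"dp": [-14.7, 0, -11.7], "spin": 0},
  {"dp": [-20, 0, -16.8], "spin": 0},
  {"dp": [-25.4, 0, -22], "spin": 0},
  {"dp": [-30.4, 0, -27.6], "spin": 0},
  {"dp": [-35, 0, -33], "spin": 0},
  {"dp": [-39, 0, -39], "spin": 0},
])

```text
t: 16.8
position: [486.1, 192.4, 208.7]
tcp_rot: [0.544, 0.454, -0.541, 0.454]
force: [-0.5, 0.5, 1.8]
grip_width: -0.001
```

```bash
python3 - <<'E'
from h import *
s=state();print(np.round(s['force'],1),w2c(s['position']))
d=lambda t:167-10*min(1,t/1.5)
for k in np.arange(.52,.96,.04): print(k.round(2),lidpath([k],d,0.8,0)[0])
E
```

```text
[-0.5  0.5  1.8] [  0.68730274  -4.3439674  208.66477042]
0.52 [4.5, 0.1, 6.3]
0.56 [0.3, 0.1, 0.6]
0.6 [-3.7, 0.1, -5.3]
0.64 [-7.4, 0.1, -11.3]
0.68 [-10.9, 0.2, -17.4]
0.72 [-14.1, 0.2, -23.7]
0.76 [-17.0, 0.2, -30.0]
0.8 [-19.7, 0.2, -36.5]
0.84 [-22.1, 0.2, -43.1]
0.88 [-24.2, 0.2, -49.8]
0.92 [-26.1, 0.3, -56.5]
```

Call:
carry_out([
  {"dp": [-3.7, 0, -5.3], "spin": 0},
  {"dp": [-7.4, 0, -11.3], "spin": 0},
  {"dp": [-10.9, 0, -17.4], "spin": 0},
  {"dp": [-14.1, 0, -23.7], "spin": 0},
  {"dp": [-17, 0, -30], "spin": 0},
  {"dp": [-19.7, 0, -36.5], "spin": 0},
  {"dp": [-22, 0, -43], "spin": 0},
  {"dp": [-24, 0, -49.8], "spin": 0},
])

```text
t: 17.6
position: [494.9, 242.0, 233.0]
tcp_rot: [0.544, 0.454, -0.541, 0.454]
force: [0.5, 0.1, 2.0]
grip_width: -0.005
```

```bash
python3 - <<'E'
from h import *
s=state();print(np.round(s['force'],1),w2c(s['position']));look('a8')
d=lambda t:167-10*min(1,t/1.5)
for k in np.arange(.84,1.28,.04): print(k.round(2),lidpath([k],d,0.8,0)[0])
E
```

```text
[0.5 0.1 2. ] [  0.5804529   45.98485216 232.98661243]
0.84 [2.1, 0.2, 8.1]
0.88 [-0.0, 0.3, 1.4]
0.92 [-1.9, 0.3, -5.3]
0.96 [-3.5, 0.3, -12.1]
1.0 [-4.8, 0.3, -19.0]
1.04 [-5.8, 0.4, -25.9]
1.08 [-6.5, 0.4, -32.8]
1.12 [-7.0, 0.4, -39.7]
1.16 [-7.2, 0.4, -46.6]
1.2 [-7.1, 0.4, -53.5]
1.24 [-6.7, 0.4, -60.4]
1.28 [-6.0, 0.5, -67.3]
```

View pics/a8.png

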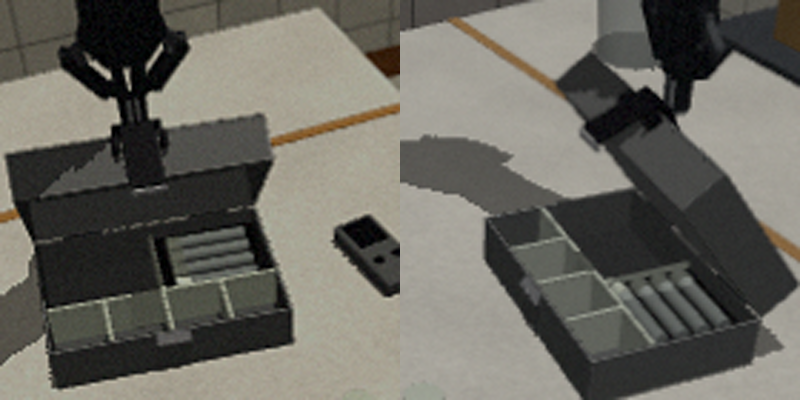

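```bash
python3 - <<'E'
from h import *
c=cam('scene');save(c,'s9');print(atz(c,(323,101),0),atz(c,(323,101),-50))
E
```

```text
[ 2.23454461e+01  5.96073173e+02 -1.13686838e-13] [-61.47765197 667.54798517 -50.        ]
```

View pics/s9.png

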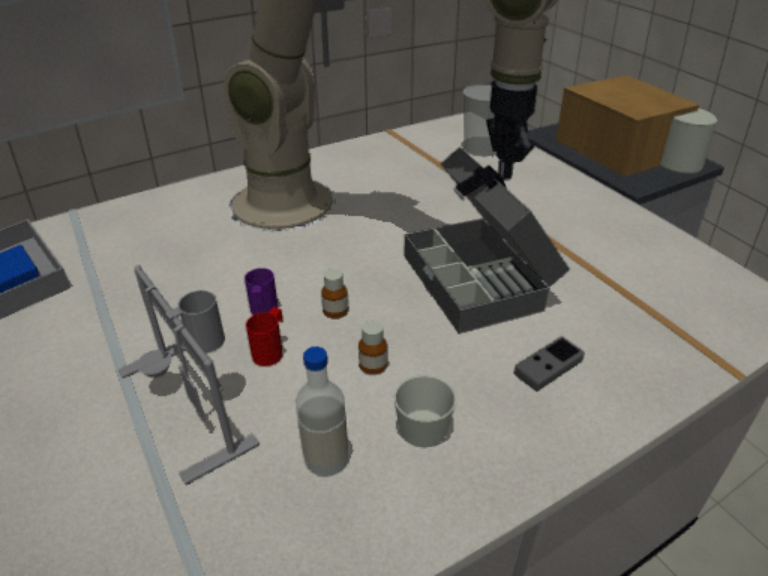

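Call:
carry_out([
  {"dp": [-2, 0, -5.3], "spin": 0},
  {"dp": [-3.5, 0, -12], "spin": 0},
  {"dp": [-4.8, 0, -19], "spin": 0},
  {"dp": [-5.8, 0, -26], "spin": 0},
  {"dp": [-6.5, 0, -33], "spin": 0},
  {"dp": [-7, 0, -40], "spin": 0},
  {"dp": [-7.2, 0, -46.6], "spin": 0},
  {"dp": [-7.1, 0, -53.5], "spin": 0},
])

```text
t: 18.55
position: [504.3, 295.2, 240.1]
tcp_rot: [0.544, 0.454, -0.54, 0.454]
force: [0.0, 1.1, 2.1]
grip_width: -0.002
```

```bash
python3 - <<'E'
from h import *
s=state();print(np.round(s['force'],1),w2c(s['position']))
d=lambda t:167-10*min(1,t/1.5)
for k in np.arange(1.16,1.72,.04): print(k.round(2),lidpath([k],d,0.8,0)[0])
E
```

```text
[0.  1.1 2.1] [  0.37156465 100.05945187 240.10615822]
1.16 [-0.3, 0.4, 6.7]
1.2 [-0.2, 0.4, -0.2]
1.24 [0.2, 0.4, -7.1]
1.28 [0.9, 0.5, -13.9]
1.32 [1.8, 0.5, -20.8]
1.36 [3.0, 0.5, -27.5]
1.4 [4.5, 0.5, -34.2]
1.44 [6.2, 0.5, -40.9]
1.48 [8.3, 0.5, -47.4]
1.52 [10.4, 0.5, -53.9]
1.56 [12.7, 0.5, -60.2]
1.6 [15.2, 0.5, -66.4]
1.64 [18.0, 0.5, -72.6]
1.68 [21.0, 0.5, -78.6]
1.72 [24.2, 0.5, -84.5]
```

Call:
carry_out([
  {"dp": [0, 0, -6], "spin": 0},
  {"dp": [1, 0, -13], "spin": 0},
  {"dp": [1.8, 0, -20], "spin": 0},
  {"dp": [3, 0, -27], "spin": 0},
  {"dp": [4.5, 0, -34], "spin": 0},
  {"dp": [6, 0, -41], "spin": 0},
  {"dp": [8, 0, -47], "spin": 0},
  {"dp": [9, 0, -53], "spin": 0},
])

```text
t: 19.35
position: [513.6, 347.8, 230.9]
tcp_rot: [0.543, 0.454, -0.54, 0.454]
force: [-0.1, 1.3, -0.0]
grip_width: 0.001
```

Call:
carry_out([
  {"dp": [1, 0, -6], "spin": 0},
  {"dp": [3, 0, -12], "spin": 0},
  {"dp": [5, 0, -18], "spin": 0},
  {"dp": [7, 0, -23], "spin": 0},
  {"dp": [8, 0, -28], "spin": 0},
  {"dp": [9, 0, -33], "spin": 0},
  {"dp": [9, 0, -38], "spin": 0},
  {"dp": [9, 0, -42], "spin": 0},
])

```text
t: 20.15
position: [521.0, 389.6, 222.1]
tcp_rot: [0.543, 0.454, -0.541, 0.454]
force: [-0.0, -0.6, 0.6]
grip_width: -0.002
```

```bash
python3 - <<'E'
from h import *
s=state();print(np.round(s['force'],1),w2c(s['position']));look('a9')
E
```

```text
[-0.  -0.6  0.6] [1.22296699e-01 1.95891829e+02 2.22056562e+02]
```

View pics/a9.png

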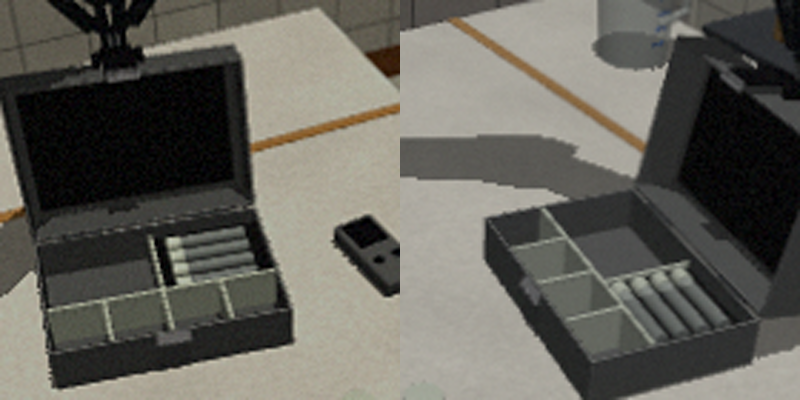

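Call:
carry_out([
  {"dp": [-3, 0, -12], "spin": 0},
  {"dp": [-20, 0, -25], "spin": 0},
  {"dp": [-50, 0, -25], "spin": 0},
  {"dp": [-85, 0, -20], "spin": 0},
  {"dp": [-115, 0, 0], "spin": 0},
  {"dp": [-120, 0, 40], "spin": 0},
  {"dp": [-120, 0, 85], "spin": 0},
  {"dp": [-120, 0, 130], "spin": 0},
])

```text
t: 21.05
position: [497.7, 260.7, 342.5]
tcp_rot: [0.544, 0.454, -0.54, 0.455]
force: [0.5, -0.1, 0.1]
grip_width: 0.002
```

```bash
python3 - <<'E'
from h import *
s=state();print(s['t'],s['position'],w2c(s['position']))
c=cam('scene');d=cam('side');save(c,'s10');save(d,'d10')
for n,a,b,z in [('A',(334,274),(330,330),85),('B',(373,330),(412,302),85)]:
    a=np.array(a)/1.5-.2;b=np.array(b)/1.5-.2
    print(n,tri([ray(c,a),ray(d,b)]),atz(c,a,85),atz(d,b,85))
for n,cc in (('scene',c),('side',d)):
  for r in outline_of('bottle1_mid',n)+find_in('bottle2_mid',n): print(n,r['conf'],(np.array(r['rect'])*[512,384,512,384]).round(1))
E
```

```text
21.05 [497.69893468 260.66278212 342.45756727] [9.60716284e-03 6.48897553e+01 3.42457567e+02]
A (array([430.42968838, -73.62816012,  80.64833183]), [np.float64(3.539375014309951), np.float64(3.5393750143100764)]) [433.0204223  -72.07429149  85.        ] [429.45064382 -81.17424917  85.        ]
B (array([589.45315213, -80.76042496,  76.81125253]), [np.float64(1.29317402360639), np.float64(1.2931740236062874)]) [598.45860493 -86.71500429  85.        ] [586.21655777 -85.11263166  85.        ]
scene 0.77 [240.2 214.3  19.6  34.4]
scene 0.77 [214.4 179.1  15.2  35.1]
scene 0.35 [345.2 229.9  43.8  26.6]
side 0.66 [266.5 199.3  18.8  25.3]
side 0.69 [212.6 212.9  17.9  28.8]
```

View pics/d10.png

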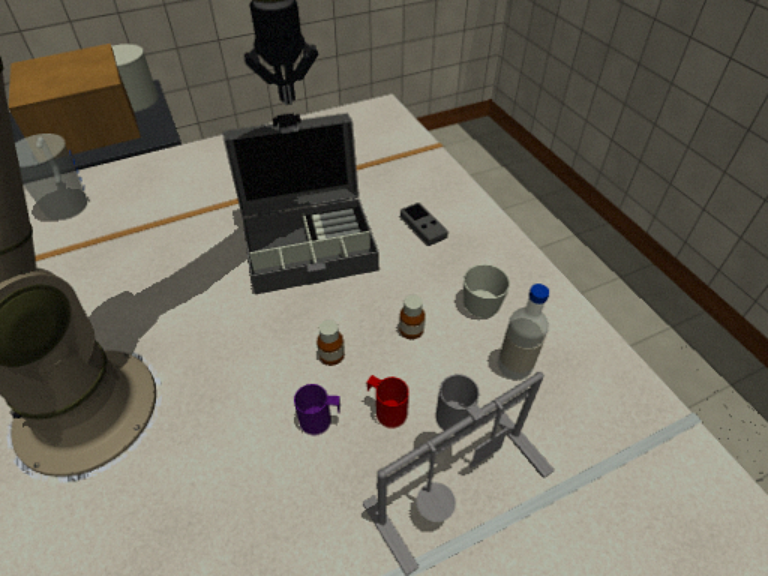

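Call:
carry_out([
  {"dp": [5, 18, 36], "spin": 0},
  {"dp": [15, 38, 77], "spin": 0},
  {"dp": [30, 60, 120], "spin": 0},
  {"dp": [50, 82, 163], "spin": 0},
  {"dp": [70, 104, 206], "spin": 0},
  {"dp": [90, 125, 249], "spin": 0},
  {"dp": [105, 143, 285], "spin": 0},
  {"dp": [112, 147, 294], "spin": 0},
], grip=60, newtons=25)

```text
t: 22.15
position: [593.4, -56.5, 227.2]
tcp_rot: [0.544, 0.453, -0.542, 0.453]
force: [0.6, 1.2, -0.1]
grip_width: 0.704
```

```bash
python3 - <<'E'
from h import *
s=state();print(s['t'],s['position'],s['grip_width'])
c=cam('wrist');save(c,'w11')
for r in outline_of('bottle1_mid','wrist'): print(r['conf'],(np.array(r['rect'])*[768,576,768,576]).round(1))
print(proj(c,[[590,-85,85],[590,-85,0],[431,-76,85]])*1.5)
E
```

```text
22.15 [593.44341808 -56.53218299 227.17086432] 0.7037928062926869
0.64 [344.  244.1  65.6  87.7]
[[379.06872692 309.93230568]
 [378.40718502 275.91293699]
 [140.97490521 337.29457069]]
```

View pics/w11.png

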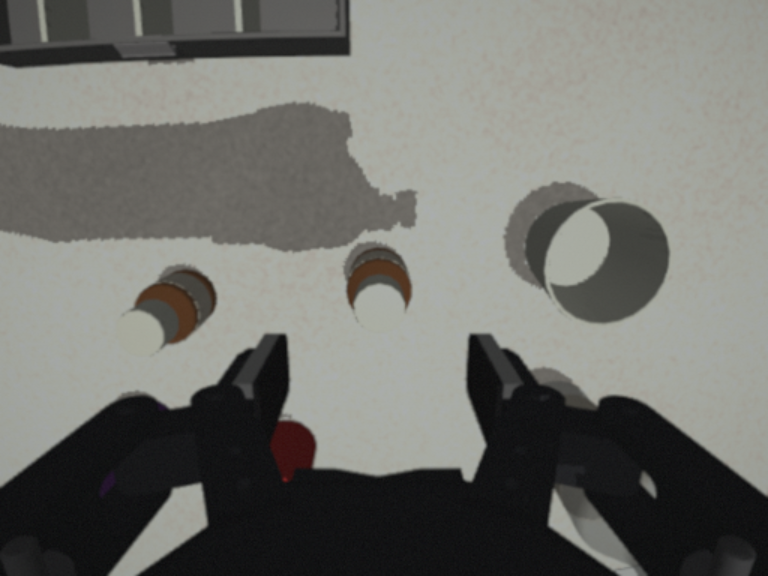

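```bash
python3 - <<'E'
from h import *
c=cam('wrist')
for u in [(380,305),(140,332)]:
    P=atz(c,np.array(u)/1.5-.2,85);print(P.round(1),rel([P[0],P[1],76]).round(1))
E
```

```text
[590.2 -77.7  85. ] [152.3   2.   27.7]
[430.3 -68.6  85. ] [ 152.  -157.1   46.4]
```

Call:
carry_out([
  {"dp": [15, 2, 15], "spin": 0},
  {"dp": [40, 2.4, 30], "spin": 0},
  {"dp": [70, 2.4, 30], "spin": 0},
  {"dp": [95, 2.4, 30], "spin": 0},
  {"dp": [108, 2.4, 30], "spin": 0},
  {"dp": [115, 2.4, 30], "spin": 0},
  {"dp": [115, 2.4, 30], "spin": 0},
  {"dp": [115, 2.4, 30], "spin": 0},
])

```text
t: 23.1
position: [590.8, -79.6, 114.3]
tcp_rot: [0.543, 0.455, -0.539, 0.455]
force: [0.2, -0.1, 0.3]
grip_width: 0.702
```

```bash
python3 - <<'E'
from h import *
s=state();print(s['t'],s['position'],s['grip_width'])
c=cam('wrist');save(c,'w12')
E
```

```text
23.1 [590.82790432 -79.62741785 114.31569598] 0.7015554828886696
```

View pics/w12.png

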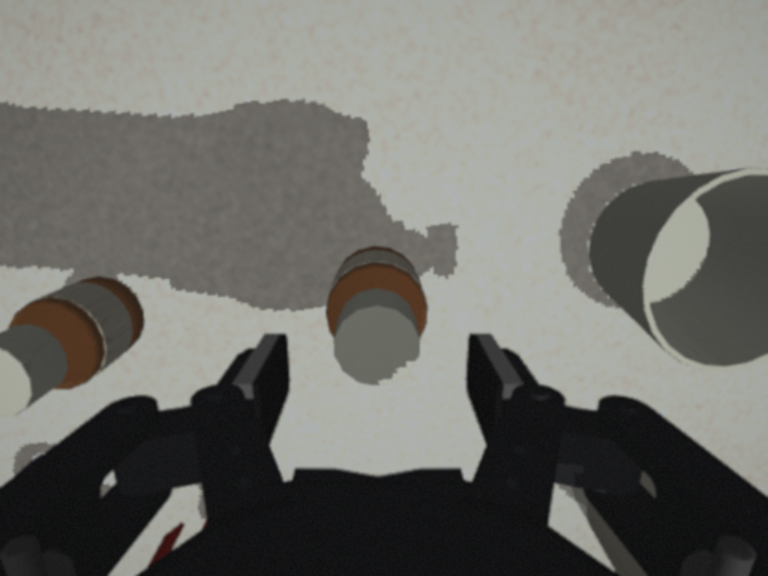

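```bash
python3 - <<'E'
from h import *
c=cam('wrist')
P=atz(c,np.array((377,343))/1.5-.2,85);print(P.round(1),rel([P[0],P[1],76]).round(1))
E
```

```text
[590.5 -82.3  85. ] [38.4 -0.   2.5]
```

Call:
carry_out([
  {"dp": [10, 0, 2], "spin": 0},
  {"dp": [20, 0, 2], "spin": 0},
  {"dp": [30, 0, 2], "spin": 0},
  {"dp": [36, 0, 2], "spin": 0},
  {"dp": [39, 0, 2], "spin": 0},
  {"dp": [39, 0, 2], "spin": 0},
  {"dp": [39, 0, 2], "spin": 0},
  {"dp": [39, 0, 2], "spin": 0},
])

```text
t: 24.0
position: [590.8, -81.8, 75.7]
tcp_rot: [0.544, 0.455, -0.539, 0.455]
force: [-0.5, -0.3, -0.1]
grip_width: 0.706
```

Call:
carry_out([
  {"dp": [0, 0, 0], "spin": 0},
  {"dp": [0, 0, 0], "spin": 0},
  {"dp": [0, 0, 0], "spin": 0},
  {"dp": [0, 0, 0], "spin": 0},
  {"dp": [0, 0, 0], "spin": 0},
  {"dp": [0, 0, 0], "spin": 0},
  {"dp": [0, 0, 0], "spin": 0},
  {"dp": [0, 0, 0], "spin": 0},
], grip=20, newtons=30)

```text
t: 24.8
position: [590.9, -81.8, 76.1]
tcp_rot: [0.544, 0.455, -0.539, 0.455]
force: [-1.3, -0.6, 6.3]
grip_width: 0.385
```

Call:
carry_out([
  {"dp": [-2, 0, 0], "spin": 0},
  {"dp": [-6, 0, 0], "spin": 0},
  {"dp": [-15, 0, 0], "spin": 0},
  {"dp": [-30, 0, 0], "spin": 0},
  {"dp": [-50, 0, 0], "spin": 0},
  {"dp": [-75, 0, 0], "spin": 0},
  {"dp": [-90, 0, 0], "spin": 0},
  {"dp": [-95, 0, 0], "spin": 0},
], newtons=25)

```text
t: 25.6
position: [591.3, -82.4, 174.0]
tcp_rot: [0.545, 0.454, -0.538, 0.456]
force: [0.4, -0.4, -1.0]
grip_width: 0.383
```

```bash
python3 - <<'E'
from h import *
s=state();print(s['t'],s['position'],s['force'],s['grip_width'],yaw())
c=cam('wrist');save(c,'w13');d=cam('side');save(d,'d13')
for i,x in enumerate([-96.75,-32.25,32.25,96.75]):
    print(i+1,c2w((x,-55,6)).round(1),rel(c2w((x,-55,160))).round(1))
print(proj(d,[c2w((x,y,55)) for y in (-86,-26) for x in (-128,-64.5,0,64.5,128)])*1.5)
E
```

```text
25.6 [591.28125107 -82.43621876 173.98980169] [ 0.36738213 -0.4362155  -0.99883964] 0.38276538889548256 -0.17415070307023964
1 [381.2 159.8   6. ] [  11.9 -248.4 -202.1]
2 [444.7 148.4   6. ] [  12.3 -183.9 -201.8]
3 [508.2 137.    6. ] [  12.8 -119.4 -201.6]
4 [571.7 125.5   6. ] [  13.2  -54.9 -201.3]
[[251.25602737 273.59172398]
 [283.30532731 267.57486924]
 [315.28027428 261.58198053]
 [346.65968289 255.7103449 ]
 [376.96180362 250.04930089]
 [248.4832213  252.80505935]
 [279.4159752  247.18730625]
 [310.2978749  241.59373199]
 [340.62672062 236.11474014]
 [369.9367856  230.83329069]]
```

View pics/w13.png

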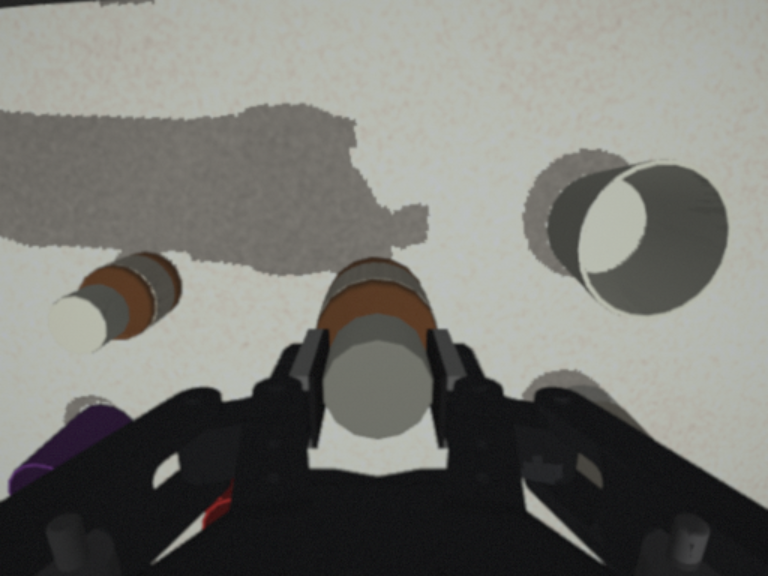

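View pics/d13.png

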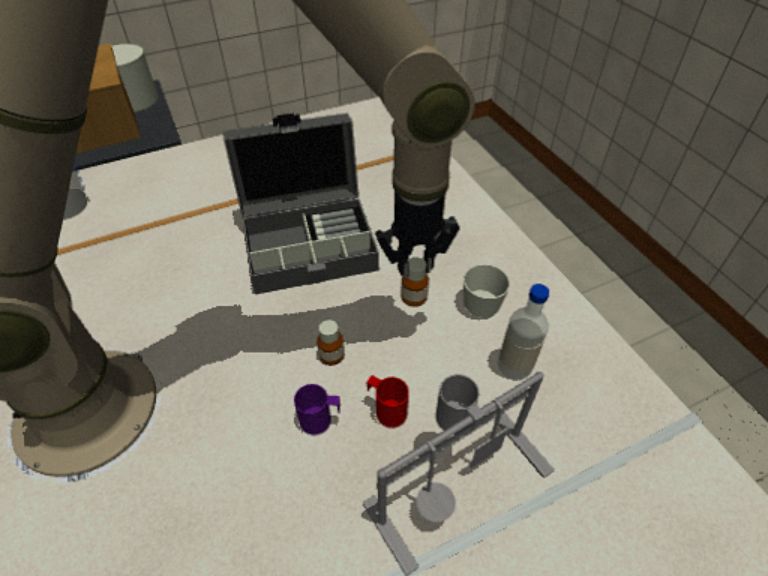

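```bash
python3 - <<'E'
from h import *
c=cam('wrist');P=atz(c,np.array((378,390))/1.5-.2,174+9);print(rel(P))
print(rel(c2w((96.75,-56,160))).round(1))
E
```

```text
[-11.46539485   0.73755565   0.19891878]
[  12.3  -54.4 -200.3]
```

Call:
carry_out([
  {"dp": [0, -10, -35], "spin": 0},
  {"dp": [0, -22, -80], "spin": 0},
  {"dp": [0, -34, -125], "spin": 0},
  {"dp": [5, -45, -165], "spin": 0.004},
  {"dp": [10, -52, -190], "spin": 0.004},
  {"dp": [12, -54.4, -200], "spin": 0.004},
  {"dp": [12, -54.4, -200.3], "spin": 0.004},
  {"dp": [12, -54.4, -200.3], "spin": 0.004},
])

```text
t: 26.55
position: [571.5, 123.0, 159.9]
tcp_rot: [0.545, 0.453, -0.541, 0.454]
force: [-0.1, -0.7, -1.6]
grip_width: 0.384
```

```bash
python3 - <<'E'
from h import *
s=state();print(s['t'],w2c(s['position']),s['grip_width'],yaw())
c=cam('wrist');save(c,'w14');d=cam('scene');e=cam('side')
a=cv2.resize(d['img'][120:230,260:390,::-1],(390,330),interpolation=2);b=cv2.resize(e['img'][120:230,150:280,::-1],(390,330),interpolation=2)
cv2.imwrite('pics/x14.png',np.hstack([a,b]))
E
```

```text
26.55 [ 97.03909733 -57.55099135 159.91756976] 0.3836940100707606 -0.17898711854948932
```

View pics/w14.png

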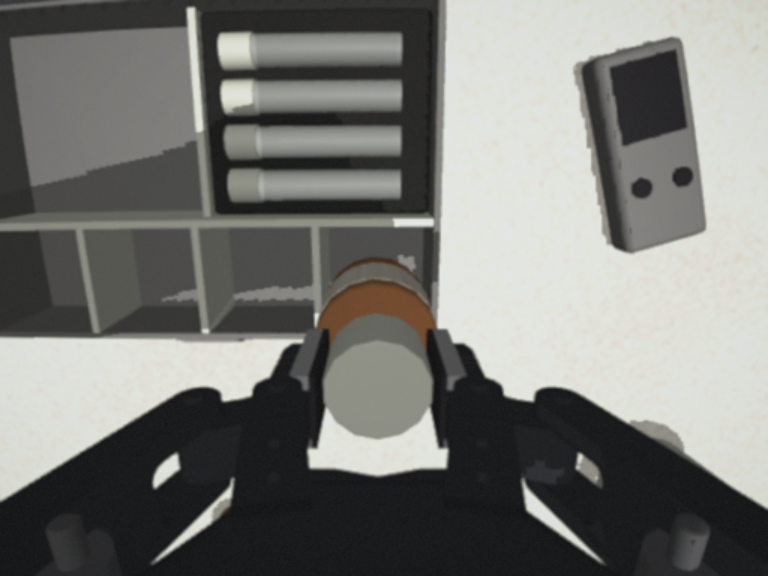

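View pics/x14.png

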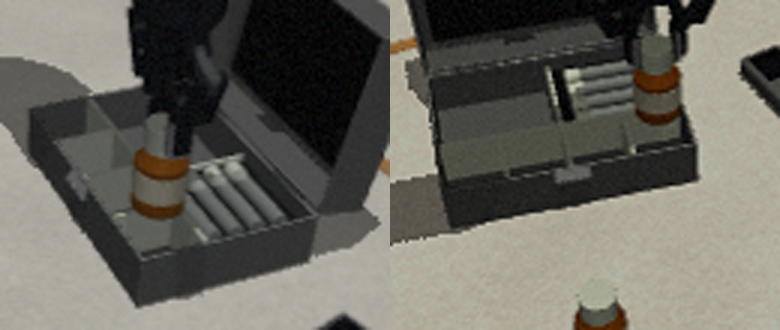

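```bash
python3 - <<'E'
from h import *
c=cam('wrist')
for u,e in [((98,331),(-64.5,-86)),((207,331),(0,-86)),((82,224),(-64.5,-24)),((196,222),(0,-24)),((316,223),(64.5,-24)),((437,222),(129,-24))]:
    print(w2c(atz(c,np.array(u)/1.5-.2,55)).round(1),e)
E
```

```text
[-62.5 -85.8  55. ] (-64.5, -86)
[  1.8 -85.6  55. ] (0, -86)
[-61.4 -24.1  55. ] (-64.5, -24)
[  2.1 -23.9  55. ] (0, -24)
[ 65.9 -24.9  55. ] (64.5, -24)
[129.5 -24.6  55. ] (129, -24)
```

Call:
carry_out([
  {"dp": [10, 0.8, -1.5], "spin": 0},
  {"dp": [25, 0.8, -1.5], "spin": 0},
  {"dp": [40, 0.8, -1.5], "spin": 0},
  {"dp": [54, 0.8, -1.5], "spin": 0},
  {"dp": [64, 0.8, -1.5], "spin": 0},
  {"dp": [71, 0.8, -1.5], "spin": 0},
  {"dp": [75, 0.8, -1.5], "spin": 0},
  {"dp": [76, 0.8, -1.5], "spin": 0},
])

```text
t: 27.55
position: [573.3, 124.3, 84.1]
tcp_rot: [0.545, 0.453, -0.541, 0.453]
force: [-0.3, 1.0, -0.6]
grip_width: 0.385
```

```bash
python3 - <<'E'
from h import *
s=state();print(s['t'],w2c(s['position']),s['force'],s['grip_width'])
d=cam('scene');e=cam('side')
a=cv2.resize(d['img'][120:230,260:390,::-1],(390,330),interpolation=2);b=cv2.resize(e['img'][120:230,150:280,::-1],(390,330),interpolation=2)
cv2.imwrite('pics/x15.png',np.hstack([a,b]))
E
```

```text
27.55 [ 98.52975863 -55.89466944  84.11814624] [-0.34639188  1.02637094 -0.61479693] 0.38535697273360775
```

View pics/x15.png

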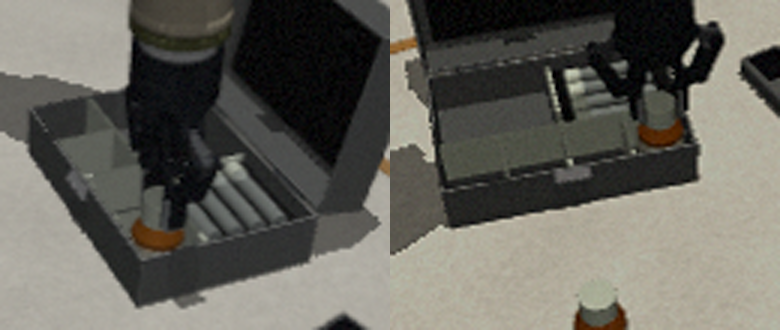

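Inside the cell. Lower the last couple of millimetres, then release.

Call:
carry_out([
  {"dp": [0.5, 0, 0], "spin": 0},
  {"dp": [1, 0, 0], "spin": 0},
  {"dp": [1.5, 0, 0], "spin": 0},
  {"dp": [2, 0, 0], "spin": 0},
  {"dp": [2, 0, 0], "spin": 0},
  {"dp": [2, 0, 0], "spin": 0},
  {"dp": [2, 0, 0], "spin": 0},
  {"dp": [2, 0, 0], "spin": 0},
])

```text
t: 28.45
position: [573.5, 124.4, 82.7]
tcp_rot: [0.546, 0.453, -0.54, 0.453]
force: [-1.4, -1.1, -1.4]
grip_width: 0.386
```

Call:
carry_out([
  {"dp": [0, 0, 0], "spin": 0},
  {"dp": [0, 0, 0], "spin": 0},
  {"dp": [0, 0, 0], "spin": 0},
  {"dp": [0, 0, 0], "spin": 0},
  {"dp": [0, 0, 0], "spin": 0},
  {"dp": [0, 0, 0], "spin": 0},
  {"dp": [-10, 0, 0], "spin": 0},
  {"dp": [-25, 0, 0], "spin": 0},
], grip=52)

```text
t: 29.25
position: [572.8, 124.2, 107.7]
tcp_rot: [0.545, 0.453, -0.541, 0.453]
force: [-0.3, -0.2, -0.0]
grip_width: 0.607
```

Call:
carry_out([
  {"dp": [-35, 0, 0], "spin": 0},
  {"dp": [-75, 0, 0], "spin": 0},
  {"dp": [-100, -15, 40], "spin": 0},
  {"dp": [-110, -35, 80], "spin": 0},
  {"dp": [-110, -55, 120], "spin": 0},
  {"dp": [-110, -80, 150], "spin": 0},
  {"dp": [-110, -100, 170], "spin": 0},
  {"dp": [-110, -105, 175], "spin": 0},
], grip=60)

```text
t: 30.05
position: [434.7, -31.5, 217.3]
tcp_rot: [0.545, 0.452, -0.542, 0.452]
force: [0.3, 0.2, 0.3]
grip_width: 0.705
```

```bash
python3 - <<'E'
from h import *
s=state();print(s['t'],s['position'],s['force'],s['grip_width'])
d=cam('scene');e=cam('side');w=cam('wrist');save(w,'w16');save(e,'d16')
a=cv2.resize(d['img'][120:230,260:390,::-1],(390,330),interpolation=2);b=cv2.resize(e['img'][120:230,150:280,::-1],(390,330),interpolation=2)
cv2.imwrite('pics/x16.png',np.hstack([a,b]))
E
```

```text
30.05 [434.69031068 -31.4953075  217.28080741] [0.26230504 0.20975816 0.30699665] 0.7054771271538332
```

View pics/x16.png

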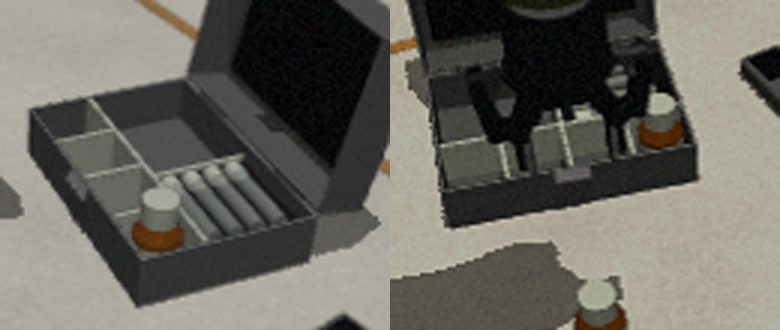

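View pics/w16.png

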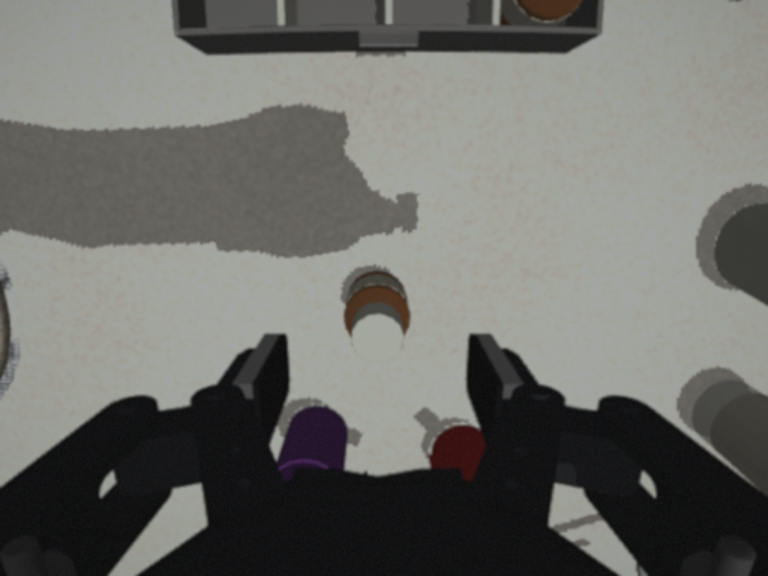

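View pics/d16.png

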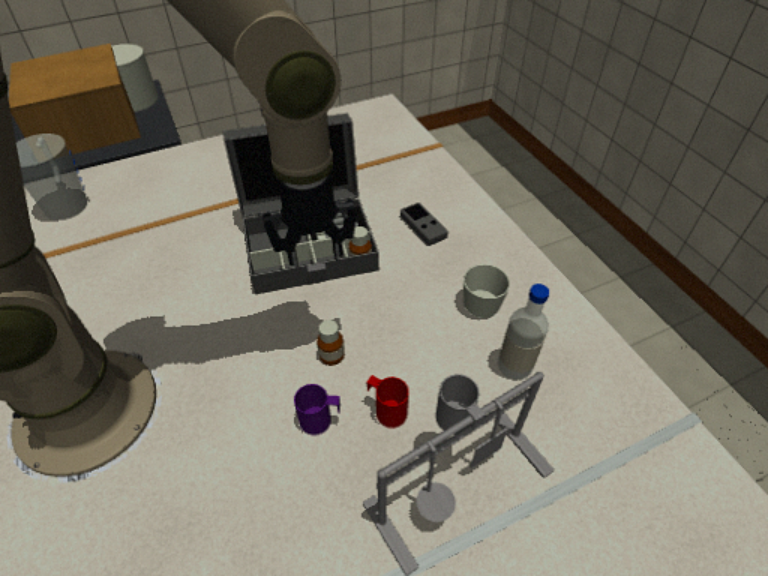

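```bash
python3 - <<'E'
from h import *
c=cam('wrist');P=atz(c,np.array((377,339))/1.5-.2,85);print(P,rel([P[0],P[1]-2.5,76]),rel([P[0],P[1]-2.5,115]),state()['joint_pos'])
E
```

```text
[431.13666526 -72.49216812  85.        ] [140.83353523  -0.21904644  47.42028045] [1.01834638e+02 6.23415586e-03 4.72325760e+01] [-0.15668871  0.30498713  0.12245003  2.26805449 -0.07495793  0.56527688
 -0.15647346]
```

Call:
carry_out([
  {"dp": [10, 0, 20], "spin": 0},
  {"dp": [30, 0, 40], "spin": 0},
  {"dp": [60, 0, 47], "spin": 0},
  {"dp": [85, 0, 47], "spin": 0},
  {"dp": [97, 0, 47], "spin": 0},
  {"dp": [102, 0, 47], "spin": 0},
  {"dp": [102, 0, 47], "spin": 0},
  {"dp": [102, 0, 47], "spin": 0},
])

```text
t: 31.05
position: [431.9, -74.4, 115.2]
tcp_rot: [0.545, 0.453, -0.54, 0.454]
force: [0.3, -0.7, -0.2]
grip_width: 0.706
```

```bash
python3 - <<'E'
from h import *
s=state();print(s['t'],s['position'],s['grip_width'],s['joint_pos'],yaw())
c=cam('wrist');save(c,'w17');print(proj(c,[431.1,-74.5,85])*1.5)
E
```

```text
31.05 [431.89584756 -74.42958626 115.16583521] 0.706386222111714 [-1.66931863e-03  4.98622735e-01  6.35534774e-02  2.36297003e+00
 -1.26954501e-01  2.75952173e-01 -2.84846862e-03] -0.17900030210388684
[[374.23653657 336.48445925]]
```

View pics/w17.png

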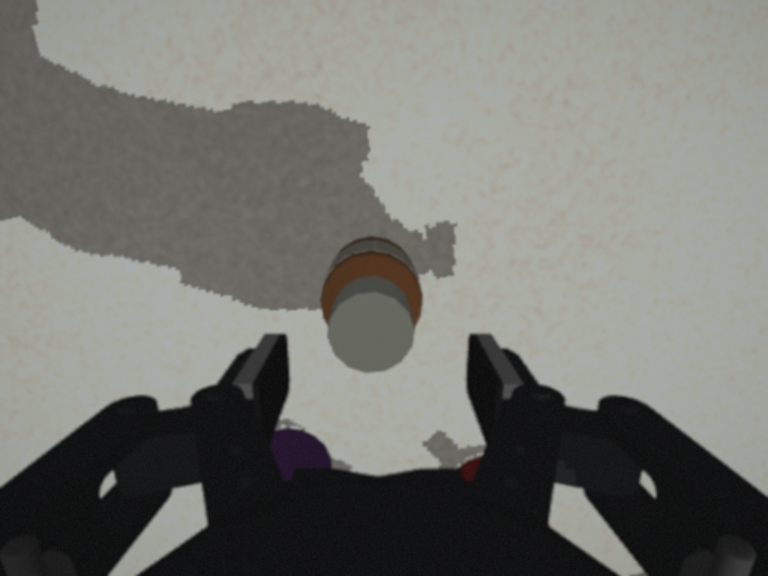

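Call:
carry_out([
  {"dp": [8, -2.5, -1.5], "spin": 0},
  {"dp": [16, -2.5, -1.5], "spin": 0},
  {"dp": [24, -2.5, -1.5], "spin": 0},
  {"dp": [31, -2.5, -1.5], "spin": 0},
  {"dp": [36, -2.5, -1.5], "spin": 0},
  {"dp": [37.5, -2.5, -1.5], "spin": 0},
  {"dp": [37.5, -2.5, -1.5], "spin": 0},
  {"dp": [37.5, -2.5, -1.5], "spin": 0},
])

```text
t: 31.9
position: [430.0, -72.5, 77.9]
tcp_rot: [0.546, 0.452, -0.54, 0.454]
force: [0.9, -0.8, -0.3]
grip_width: 0.697
```

```bash
python3 - <<'E'
from h import *
s=state();print(s['t'],s['position'],s['force'],s['grip_width'],s['joint_pos'],yaw(),R.from_quat(s['tcp_rot']).as_matrix()[:,0])
E
```

```text
31.9 [429.97600901 -72.49683627  77.9411373 ] [ 0.94088842 -0.78846296 -0.27460599] 0.697123231505203 [ 1.50892067e-02  5.77531620e-01  3.49775194e-02  2.39042953e+00
 -1.38642206e-01  1.67931665e-01  1.71241156e-03] -0.17925904732843018 [ 0.00772969  0.0036686  -0.9999634 ]
```

Call:
carry_out([
  {"dp": [0, 0, 0], "spin": 0},
  {"dp": [0, 0, 0], "spin": 0},
  {"dp": [0, 0, 0], "spin": 0},
  {"dp": [0, 0, 0], "spin": 0},
  {"dp": [0, 0, 0], "spin": 0},
  {"dp": [0, 0, 0], "spin": 0},
  {"dp": [-2, 0, 0], "spin": 0},
  {"dp": [-5, 0, 0], "spin": 0},
], grip=20, newtons=25)

```text
t: 32.7
position: [429.9, -72.5, 83.0]
tcp_rot: [0.546, 0.453, -0.54, 0.454]
force: [-0.0, 0.3, -2.0]
grip_width: 0.384
```

Call:
carry_out([
  {"dp": [-15, 0, 0], "spin": 0},
  {"dp": [-35, 0, 0], "spin": 0},
  {"dp": [-60, 0, 0], "spin": 0},
  {"dp": [-80, 0, 0], "spin": 0},
  {"dp": [-90, 0, 0], "spin": 0},
  {"dp": [-90, 0, 0], "spin": 0},
  {"dp": [-90, 0, 0], "spin": 0},
  {"dp": [-90, 0, 0], "spin": 0},
])

```text
t: 33.5
position: [428.7, -72.7, 172.1]
tcp_rot: [0.545, 0.453, -0.54, 0.454]
force: [0.9, 0.3, -2.2]
grip_width: 0.388
```

```bash
python3 - <<'E'
from h import *
s=state();print(s['t'],s['position'],s['force'],s['grip_width'],yaw())
c=cam('wrist');save(c,'w18');
print(rel(c2w((-31.5,-56,168))).round(1))
E
```

```text
33.5 [428.73493716 -72.74153336 172.10401855] [ 0.90396323  0.26311776 -2.18610826] 0.3883981104757834 -0.17907464578335455
[   5.   -23.  -219.5]
```

View pics/w18.png

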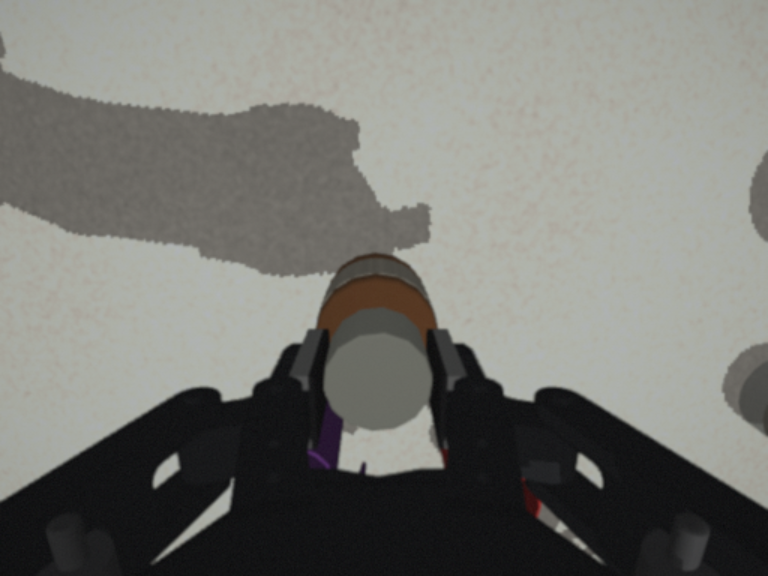

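Call:
carry_out([
  {"dp": [0, -4, -35], "spin": 0},
  {"dp": [0, -9, -80], "spin": 0},
  {"dp": [0, -14, -125], "spin": 0},
  {"dp": [0, -18, -165], "spin": 0},
  {"dp": [2, -21, -195], "spin": 0},
  {"dp": [5, -23, -213], "spin": 0},
  {"dp": [5, -23, -216.5], "spin": 0},
  {"dp": [5, -23, -216.5], "spin": 0},
])

```text
t: 34.35
position: [444.4, 144.3, 167.3]
tcp_rot: [0.544, 0.453, -0.541, 0.454]
force: [0.3, 0.9, -1.6]
grip_width: 0.388
```

```bash
python3 - <<'E'
from h import *
s=state();print(s['t'],w2c(s['position']),s['grip_width'],yaw())
c=cam('wrist');save(c,'w19')
E
```

```text
34.35 [-31.87364019 -59.06690513 167.30395214] 0.38836837440352817 -0.17820051714714388
```

View pics/w19.png

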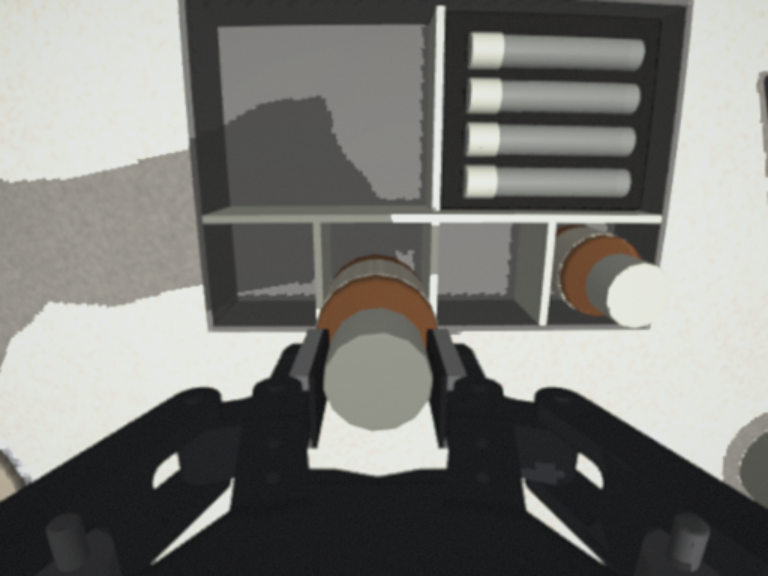

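Call:
carry_out([
  {"dp": [12, 0, 0], "spin": 0},
  {"dp": [28, 0, 0], "spin": 0},
  {"dp": [44, 0, 0], "spin": 0},
  {"dp": [58, 0, 0], "spin": 0},
  {"dp": [70, 0, 0], "spin": 0},
  {"dp": [77, 0, 0], "spin": 0},
  {"dp": [80, 0, 0], "spin": 0},
  {"dp": [81, 0, 0], "spin": 0},
])

```text
t: 35.2
position: [444.7, 142.9, 86.5]
tcp_rot: [0.545, 0.453, -0.541, 0.453]
force: [0.5, 0.4, -1.6]
grip_width: 0.387
```

Call:
carry_out([
  {"dp": [0.5, 0, 0], "spin": 0},
  {"dp": [1, 0, 0], "spin": 0},
  {"dp": [1.5, 0, 0], "spin": 0},
  {"dp": [2, 0, 0], "spin": 0},
  {"dp": [2.4, 0, 0], "spin": 0},
  {"dp": [2.4, 0, 0], "spin": 0},
  {"dp": [2.4, 0, 0], "spin": 0},
  {"dp": [2.4, 0, 0], "spin": 0},
])

```text
t: 36.0
position: [444.7, 142.8, 84.4]
tcp_rot: [0.545, 0.452, -0.541, 0.453]
force: [-0.4, -0.8, 6.2]
grip_width: 0.385
```

Call:
carry_out([
  {"dp": [0, 0, 0], "spin": 0},
  {"dp": [0, 0, 0], "spin": 0},
  {"dp": [0, 0, 0], "spin": 0},
  {"dp": [0, 0, 0], "spin": 0},
  {"dp": [0, 0, 0], "spin": 0},
  {"dp": [0, 0, 0], "spin": 0},
  {"dp": [-10, 0, 0], "spin": 0},
  {"dp": [-25, 0, 0], "spin": 0},
], grip=52)

```text
t: 36.8
position: [444.2, 142.5, 109.6]
tcp_rot: [0.544, 0.453, -0.542, 0.453]
force: [-0.6, -0.1, -0.0]
grip_width: 0.614
```

Call:
carry_out([
  {"dp": [-35, 0, 0], "spin": 0},
  {"dp": [-75, 10, 20], "spin": 0},
  {"dp": [-110, 30, 55], "spin": 0},
  {"dp": [-145, 55, 85], "spin": 0},
  {"dp": [-180, 85, 110], "spin": 0},
  {"dp": [-210, 115, 140], "spin": 0},
  {"dp": [-225, 135, 170], "spin": 0},
  {"dp": [-230, 150, 210], "spin": 0},
], grip=80)

```text
t: 37.6
position: [555.3, -92.9, 343.1]
tcp_rot: [0.546, 0.452, -0.54, 0.454]
force: [0.6, -0.0, -1.2]
grip_width: 0.939
```

Call:
carry_out([
  {"dp": [0, 0, 45], "spin": 0},
  {"dp": [0, 0, 90], "spin": 0},
  {"dp": [0, 0, 130], "spin": 0},
  {"dp": [0, 0, 160], "spin": 0},
  {"dp": [0, 0, 180], "spin": 0},
  {"dp": [0, 0, 190], "spin": 0},
  {"dp": [0, 0, 190], "spin": 0},
  {"dp": [0, 0, 190], "spin": 0},
])

```text
t: 38.4
position: [521.5, -278.6, 342.6]
tcp_rot: [0.545, 0.452, -0.54, 0.454]
force: [0.4, 0.4, 0.2]
grip_width: 0.94
```

```bash
python3 - <<'E'
from h import *
s=state();print(s['t'],s['position'],s['grip_width'],yaw())
c=cam('wrist');save(c,'w20');d=cam('scene');e=cam('side');save(d,'s20');save(e,'d20')
print([(a,b*1.5) for a,b in tips('cup_mid','wrist')],[(a,b*1.5) for a,b in tips('rack','wrist')])
E
```

```text
38.4 [ 521.50925614 -278.62014727  342.59433275] 0.940262931763133 -0.17897142223578819
[(0.91, array([315.5712, 187.0272])), (0.67, array([186.1632, 163.8144]))] []
```

View pics/w20.png

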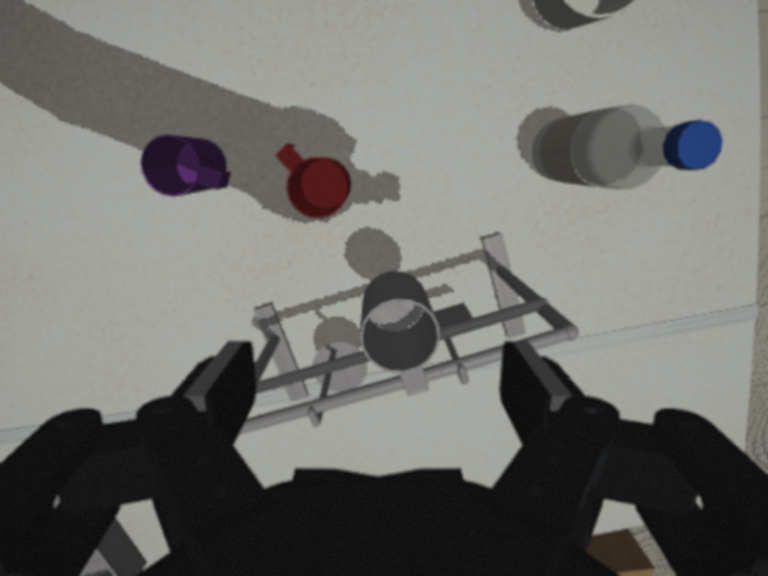

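View pics/s20.png

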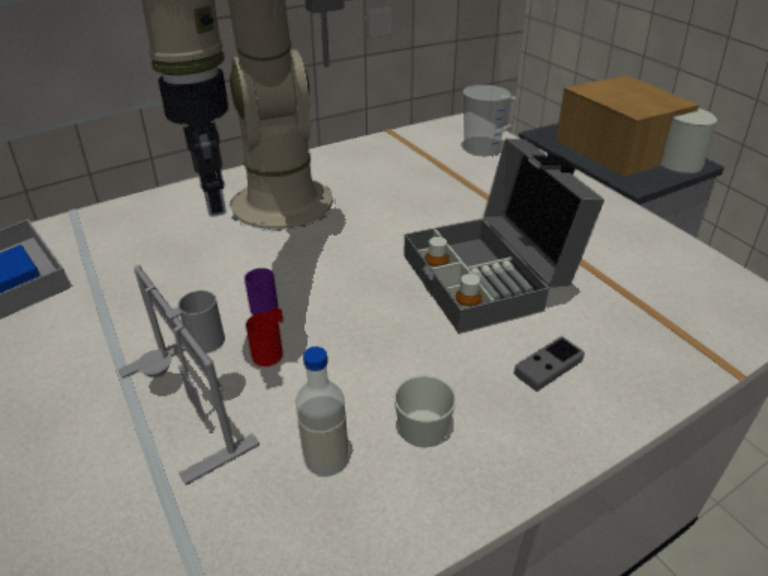

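View pics/d20.png

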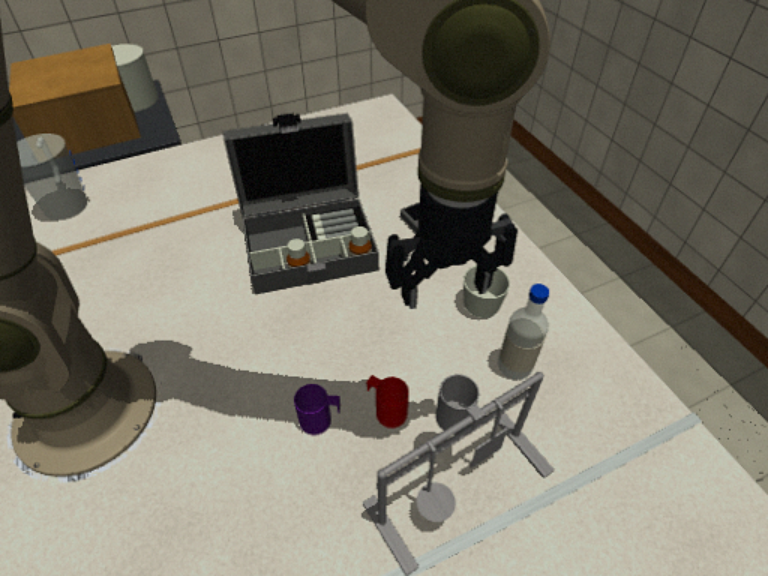

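```bash
python3 - <<'E'
from h import *
c=cam('wrist');d=cam('side');s=cam('scene')
g=lambda u:np.array(u)/1.5-.2
a=atz(c,g((250,426)),188);b=atz(c,g((572,331)),188);print('bar',a,b,np.arctan2(b[1]-a[1],b[0]-a[0]))
r=atz(c,g((400,334)),195);print('rim',r)
h=atz(c,g((415,383)),193);print('handle',h,np.arctan2(*(h-r)[[1,0]]))
# base feet
f1=atz(c,g((265,303)),0);f2=atz(c,g((490,235)),0);print(np.arctan2(*(f2-f1)[[1,0]]),f1,f2)
# side/scene rim centre
print('tri',tri([ray(d,g((459,391))),ray(s,g((199,304)))]),tri([ray(d,g((459,391))),ray(s,g((199,304))),ray(c,g((400,334)))]))
print('bar ends side', atz(d,g((383,472)),188),atz(d,g((541,378)),188))
for n in('side','scene','wrist'):
  for q in outline_of('cup_mid',n): print(n,q['conf'],(np.array(q['rect'])*[768,576,768,576]).round())
E
```

```text
bar [ 410.04615742 -382.17353433  188.        ] [ 646.40508757 -350.49876745  188.        ] 0.13321759491876786
rim [ 529.28775324 -327.76729115  195.        ]
handle [ 533.50282516 -366.35415752  193.        ] -1.4619918057861403
0.12115134761704366 [ 385.57059578 -344.6522962     0.        ] [ 640.81691676 -313.57667242    0.        ]
tri (array([ 529.36681118, -327.23891754,  188.72850544]), [np.float64(0.1049098790913618), np.float64(0.10490987909137857)]) (array([ 529.38319323, -328.25284309,  189.82674558]), [np.float64(0.7600542686738155), np.float64(1.225387381256514), np.float64(1.5259732354154805)])
bar ends side [ 388.78196296 -384.97735862  188.        ] [ 642.88886037 -357.60289533  188.        ]
side 0.89 [295. 386.  46.  51.]
side 0.79 [437. 379.  43.  50.]
side 0.57 [370. 378.  40.  57.]
scene 0.85 [164. 288.  63.  66.]
scene 0.72 [244. 270.  33.  46.]
scene 0.71 [246. 312.  36.  58.]
wrist 0.86 [270. 149.  82.  62.]
wrist 0.75 [361. 267.  80. 130.]
```

Call:
carry_out([
  {"dp": [5, 4, 10], "spin": -0.06},
  {"dp": [15, 8, 22], "spin": -0.14},
  {"dp": [35, 12, 35], "spin": -0.22},
  {"dp": [60, 16, 45], "spin": -0.29},
  {"dp": [80, 16.5, 47], "spin": -0.294},
  {"dp": [92, 16.5, 47], "spin": -0.294},
  {"dp": [97, 16.5, 47], "spin": -0.294},
  {"dp": [97, 16.5, 47], "spin": -0.294},
], grip=75)

```text
t: 39.75
position: [530.0, -328.3, 245.2]
tcp_rot: [0.473, 0.526, -0.468, 0.529]
force: [-0.8, 0.0, 0.1]
grip_width: 0.88
```

```bash
python3 - <<'E'
from h import *
s=state();print(s['t'],s['position'],s['grip_width'],yaw())
c=cam('wrist');save(c,'w21')
E
```

```text
39.75 [ 529.97554928 -328.33753881  245.2074628 ] 0.8804986159687068 0.11434544883411242
```

View pics/w21.png

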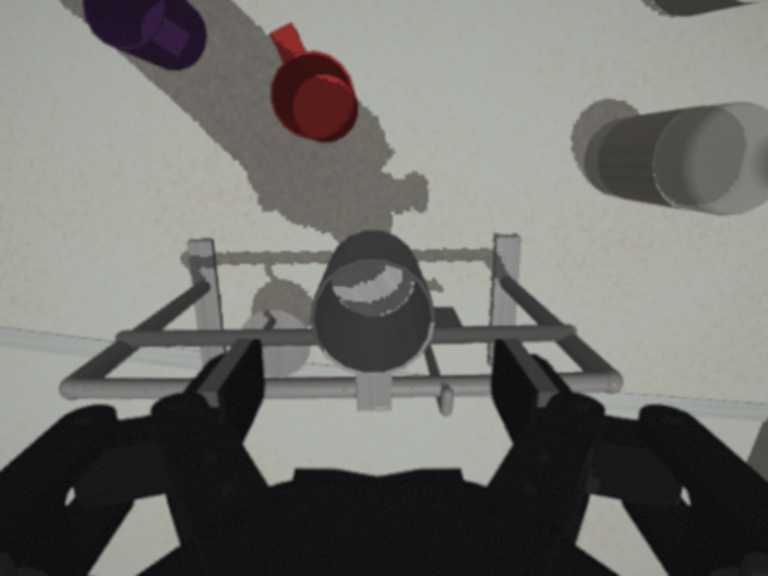

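```bash
python3 - <<'E'
from h import *
c=cam('wrist');P=atz(c,np.array((374,317))/1.5-.2,195);print(P,rel(P), proj(c,c['C']*0+P)*1.5)
P=atz(c,np.array((374,317))/1.5-.2,190);print(P,rel(P))
E
```

```text
[ 529.43890524 -328.60464753  195.        ] [51.24742834 -1.44105194 -0.15568738] [[373.7 316.7]]
[ 529.6501711  -330.42508102  190.        ] [56.24669137 -1.48547846  1.67843551]
```

Call:
carry_out([
  {"dp": [10, -1, 0], "spin": 0},
  {"dp": [22, -1, 0], "spin": 0},
  {"dp": [36, -1, 0], "spin": 0},
  {"dp": [50, -1, 0], "spin": 0},
  {"dp": [60, -1, 0], "spin": 0},
  {"dp": [66, -1, 0], "spin": 0},
  {"dp": [67, -1, 0], "spin": 0},
  {"dp": [67, -1, 0], "spin": 0},
])

```text
t: 40.65
position: [530.1, -328.8, 179.2]
tcp_rot: [0.473, 0.526, -0.468, 0.53]
force: [0.0, 0.3, 0.8]
grip_width: 0.878
```

Call:
carry_out([
  {"dp": [0, 0, 0], "spin": 0},
  {"dp": [0, 0, 0], "spin": 0},
  {"dp": [0, 0, 0], "spin": 0},
  {"dp": [0, 0, 0], "spin": 0},
  {"dp": [0, 0, 0], "spin": 0},
  {"dp": [0, 0, 0], "spin": 0},
  {"dp": [0, 0, 0], "spin": 0},
  {"dp": [0, 0, 0], "spin": 0},
], grip=40, newtons=35)

```text
t: 41.45
position: [530.2, -328.9, 179.8]
tcp_rot: [0.473, 0.525, -0.468, 0.53]
force: [-1.9, 1.3, 5.7]
grip_width: 0.61
```

```bash
python3 - <<'E'
from h import *
s=state();print(s['t'],s['position'],s['force'],s['grip_width'],yaw())
c=cam('wrist');save(c,'w22');d=cam('side')
cv2.imwrite('pics/x22.png',cv2.resize(d['img'][200:340,230:400,::-1],None,fx=4,fy=4,interpolation=2))
E
```

```text
41.45 [ 530.22331618 -328.92755051  179.77490889] [-1.88934694  1.28221579  5.69916392] 0.609614963191491 0.11439156969669163
```

View pics/w22.png

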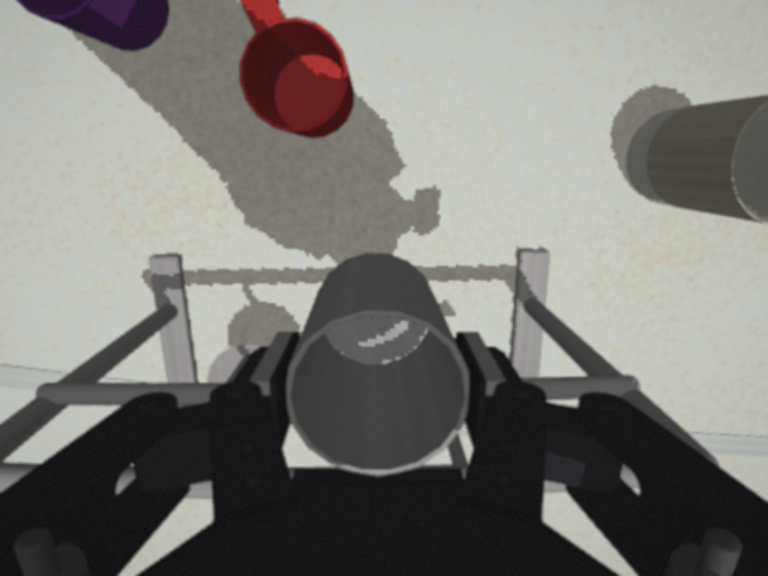

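View pics/x22.png

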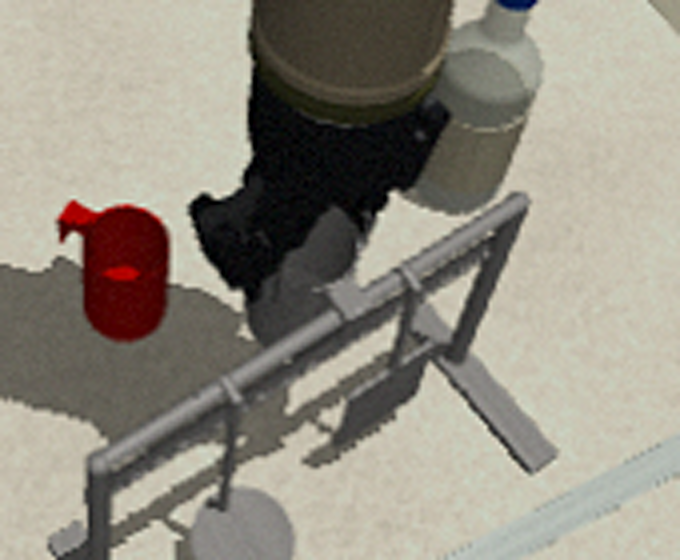

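Call:
carry_out([
  {"dp": [-4, 0, 0], "spin": 0},
  {"dp": [-10, 0, 0], "spin": 0},
  {"dp": [-20, 0, 0], "spin": 0},
  {"dp": [-32, 0, 0], "spin": 0},
  {"dp": [-45, 0, 0], "spin": 0},
  {"dp": [-58, 0, 0], "spin": 0},
  {"dp": [-64, 0, 0], "spin": 0},
  {"dp": [-65, 0, 0], "spin": 0},
])

```text
t: 42.35
position: [530.0, -329.1, 246.1]
tcp_rot: [0.473, 0.525, -0.468, 0.531]
force: [0.3, -0.3, -1.4]
grip_width: 0.611
```

```bash
python3 - <<'E'
from h import *
s=state();print(s['t'],s['position'],s['force'],s['grip_width'],yaw())
d=cam('side')
cv2.imwrite('pics/x23.png',cv2.resize(d['img'][170:340,230:400,::-1],None,fx=3,fy=3,interpolation=2))
t=c2w((-63.5,37,240));print(t,rel(t))
E
```

```text
42.35 [ 529.95413777 -329.11366973  246.06239626] [ 0.34634279 -0.34929072 -1.39841527] 0.6114346051333175 0.11447924943902922
[430.2545903  244.45879912 240.        ] [   4.81095519  -33.39581203 -581.04908667]
```

View pics/x23.png

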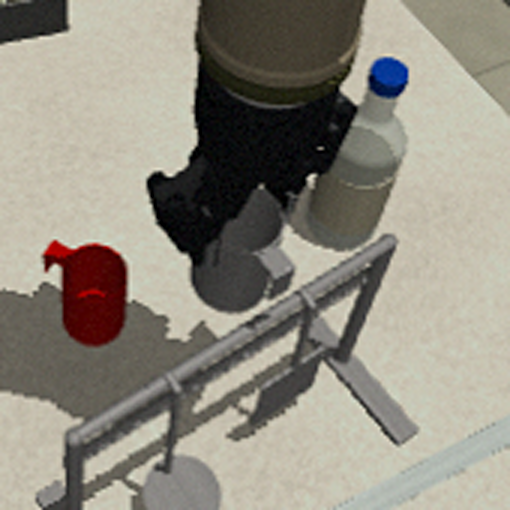

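Call:
carry_out([
  {"dp": [-5, 0, -30], "spin": 0},
  {"dp": [-10, -4, -70], "spin": 0.04},
  {"dp": [-15, -7, -115], "spin": 0.1},
  {"dp": [-20, -10, -160], "spin": 0.16},
  {"dp": [-20, -13, -205], "spin": 0.22},
  {"dp": [-20, -16, -250], "spin": 0.27},
  {"dp": [-20, -18, -290], "spin": 0.293},
  {"dp": [-20, -20, -310], "spin": 0.293},
])

```text
t: 43.2
position: [473.2, -19.7, 264.6]
tcp_rot: [0.545, 0.453, -0.539, 0.456]
force: [1.1, 0.5, -2.2]
grip_width: 0.614
```

```bash
python3 - <<'E'
from h import *
s=state();print(s['t'],s['position'],s['force'],s['grip_width'],yaw(),w2c(s['position']))
t=c2w((-62.5,37,200));print(t,rel(t))
E
```

```text
43.2 [473.21683287 -19.70315843 264.60547305] [ 1.06304509  0.54308398 -2.20502089] 0.6137171604279319 -0.17549337618317756 [  25.55635004 -215.38118119  264.60547305]
[431.23879008 244.28173759 200.        ] [  64.64711793  -87.99451768 -252.39208298]
```

Call:
carry_out([
  {"dp": [5, -12, -32], "spin": 0},
  {"dp": [10, -26, -75], "spin": 0},
  {"dp": [20, -41, -118], "spin": 0},
  {"dp": [30, -57, -160], "spin": 0},
  {"dp": [40, -71, -200], "spin": 0.003},
  {"dp": [50, -82, -235], "spin": 0.003},
  {"dp": [55, -88, -251], "spin": 0.003},
  {"dp": [60, -88, -252], "spin": 0.003},
])

```text
t: 44.0
position: [430.3, 246.1, 203.8]
tcp_rot: [0.544, 0.453, -0.539, 0.456]
force: [0.5, 0.9, -1.6]
grip_width: 0.612
```

```bash
python3 - <<'E'
from h import *
s=state();print(s['t'],s['position'],s['force'],s['grip_width'],yaw(),w2c(s['position']))
c=cam('wrist');save(c,'w24');d=cam('side');e=cam('scene')
a=cv2.resize(e['img'][80:220,240:380,::-1],(390,390),interpolation=2);b=cv2.resize(d['img'][80:220,140:280,::-1],(390,390),interpolation=2)
cv2.imwrite('pics/x24.png',np.hstack([a,b]))
E
```

```text
44.0 [430.34714818 246.08647025 203.80810293] [ 0.47730151  0.91815289 -1.64746016] 0.6116766270627954 -0.17452921023774265 [-63.69710249  38.61834202 203.80810293]
```

View pics/w24.png

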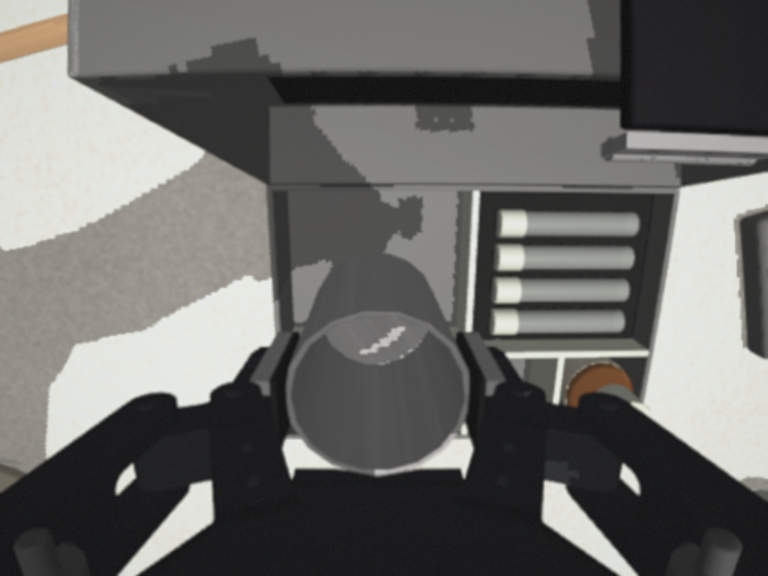

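View pics/x24.png

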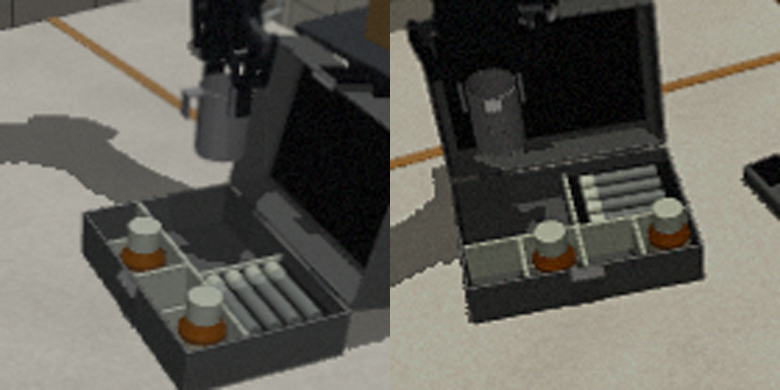

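```bash
python3 - <<'E'
from h import *
c=cam('wrist')
g=lambda u:np.array(u)/1.5-.2
for u in [(273,188),(470,190),(476,340),(281,330),(560,352)]: print(u,w2c(atz(c,g(u),55)).round(1))
for z in (203.8+15.8,): print('rim',w2c(atz(c,g((377,392)),z)))
t=c2w((-62,34,130));print(rel(t))
E
```

```text
(273, 188) [-124.8   83.4   55. ]
(470, 190) [-3.7 81.8 55. ]
(476, 340) [  5.4 -17.7  55. ]
(281, 330) [-125.2   -9.7   55. ]
(560, 352) [ 64.2 -27.3  55. ]
rim [-62.35542142  36.85669688 219.6       ]
[74.64998229 -0.70516635  1.09817676]
```

Call:
carry_out([
  {"dp": [15, 0, 1], "spin": 0},
  {"dp": [35, 0, 2], "spin": 0},
  {"dp": [55, 0, 2], "spin": 0},
  {"dp": [75, 0, 2], "spin": 0},
  {"dp": [95, 0, 2], "spin": 0},
  {"dp": [112, 0, 2], "spin": 0},
  {"dp": [122, 0, 2], "spin": 0},
  {"dp": [126, 0, 2], "spin": 0},
])

```text
t: 45.0
position: [432.5, 239.2, 78.2]
tcp_rot: [0.546, 0.45, -0.541, 0.454]
force: [-0.4, 0.7, -1.0]
grip_width: 0.607
```

```bash
python3 - <<'E'
from h import *
s=state();print(s['t'],s['position'],s['force'],s['grip_width'],yaw(),w2c(s['position']))
c=cam('wrist');save(c,'w25');d=cam('side');e=cam('scene')
a=cv2.resize(e['img'][80:220,240:380,::-1],(390,390),interpolation=2);b=cv2.resize(d['img'][80:220,140:280,::-1],(390,390),interpolation=2)
cv2.imwrite('pics/x25.png',np.hstack([a,b]))
E
```

```text
45.0 [432.46868449 239.15866623  78.21416796] [-0.37406237  0.70014342 -0.97269131] 0.6067378457360602 -0.18241808196365156 [-60.38243934  32.17564126  78.21416796]
```

View pics/x25.png

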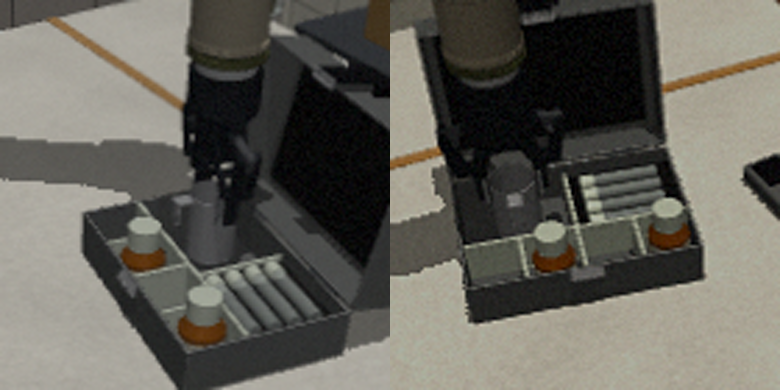

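View pics/w25.png

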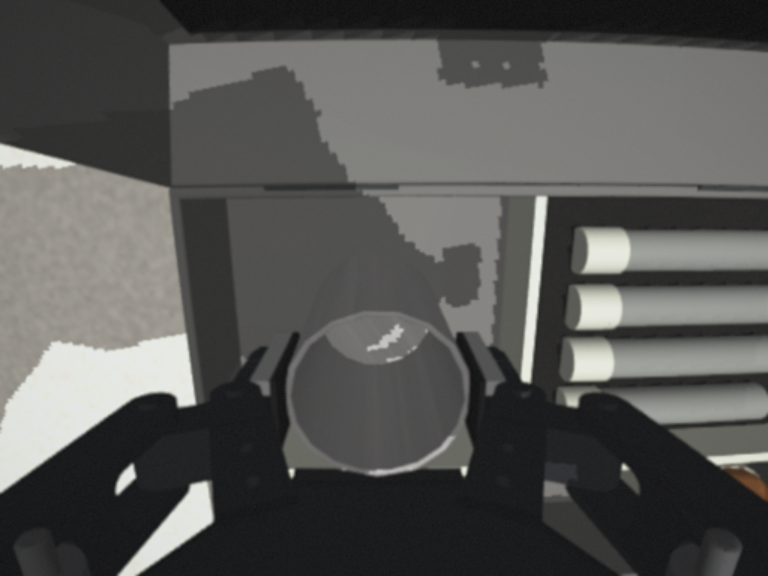

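Call:
carry_out([
  {"dp": [1, -1, -1], "spin": 0},
  {"dp": [2, -2, -2], "spin": 0},
  {"dp": [4, -2, -2], "spin": 0},
  {"dp": [5, -2, -2], "spin": 0},
  {"dp": [6, -2, -2], "spin": 0},
  {"dp": [7, -2, -2], "spin": 0},
  {"dp": [7, -2, -2], "spin": 0},
  {"dp": [7, -2, -2], "spin": 0},
])

```text
t: 45.95
position: [431.0, 242.2, 72.0]
tcp_rot: [0.546, 0.451, -0.541, 0.455]
force: [-0.5, 0.4, -0.6]
grip_width: 0.609
```

Call:
carry_out([
  {"dp": [0.5, 0, 0], "spin": 0},
  {"dp": [1, 0, 0], "spin": 0},
  {"dp": [1.5, 0, 0], "spin": 0},
  {"dp": [2, 0, 0], "spin": 0},
  {"dp": [2.5, 0, 0], "spin": 0},
  {"dp": [3, 0, 0], "spin": 0},
  {"dp": [3, 0, 0], "spin": 0},
  {"dp": [3, 0, 0], "spin": 0},
])

```text
t: 46.75
position: [431.0, 242.2, 69.0]
tcp_rot: [0.546, 0.451, -0.541, 0.455]
force: [0.4, -0.0, -0.9]
grip_width: 0.611
```

Call:
carry_out([
  {"dp": [0.5, 0, 0], "spin": 0},
  {"dp": [1, 0, 0], "spin": 0},
  {"dp": [1.5, 0, 0], "spin": 0},
  {"dp": [2, 0, 0], "spin": 0},
  {"dp": [2.5, 0, 0], "spin": 0},
  {"dp": [3, 0, 0], "spin": 0},
  {"dp": [3, 0, 0], "spin": 0},
  {"dp": [3, 0, 0], "spin": 0},
])

```text
t: 47.55
position: [431.1, 242.5, 66.4]
tcp_rot: [0.546, 0.451, -0.54, 0.455]
force: [-1.8, 1.0, 6.1]
grip_width: 0.61
```

Call:
carry_out([
  {"dp": [0, 0, 0], "spin": 0},
  {"dp": [0, 0, 0], "spin": 0},
  {"dp": [0, 0, 0], "spin": 0},
  {"dp": [0, 0, 0], "spin": 0},
  {"dp": [0, 0, 0], "spin": 0},
  {"dp": [0, 0, 0], "spin": 0},
  {"dp": [-8, 0, 0], "spin": 0},
  {"dp": [-20, 0, 0], "spin": 0},
], grip=66)

```text
t: 48.35
position: [430.6, 242.2, 86.7]
tcp_rot: [0.546, 0.451, -0.541, 0.454]
force: [-0.1, -0.5, 0.6]
grip_width: 0.772
```

Call:
carry_out([
  {"dp": [-20, 0, 0], "spin": 0},
  {"dp": [-50, 0, 0], "spin": 0},
  {"dp": [-90, 0, 0], "spin": 0},
  {"dp": [-130, 0, 0], "spin": 0},
  {"dp": [-175, 0, 0], "spin": 0},
  {"dp": [-215, 0, 0], "spin": 0},
  {"dp": [-240, 0, 0], "spin": 0},
  {"dp": [-250, 0, 0], "spin": 0},
])

```text
t: 49.15
position: [428.8, 242.1, 340.3]
tcp_rot: [0.548, 0.451, -0.539, 0.454]
force: [-0.1, 0.2, -0.6]
grip_width: 0.775
```

```bash
python3 - <<'E'
from h import *
s=state();print(s['t'],s['position'],s['force'],s['grip_width'],yaw(),w2c(s['position']))
c=cam('wrist');d=cam('side');e=cam('scene')
a=cv2.resize(e['img'][80:220,240:380,::-1],(390,390),interpolation=2);b=cv2.resize(d['img'][80:220,140:280,::-1],(390,390),interpolation=2)
cv2.imwrite('pics/x26.png',np.hstack([a,b]));save(e,'s26');save(d,'d26')
print(rel(c2w((75,230,345))))
E
```

```text
49.15 [428.83371339 242.10862515 340.27171966] [-0.09650545  0.20002702 -0.60736562] 0.7749267624098752 -0.18160829215716495 [-64.48230135  34.43537665 340.27171966]
[  -6.58246799  139.63812554 -196.38303624]
```

View pics/x26.png

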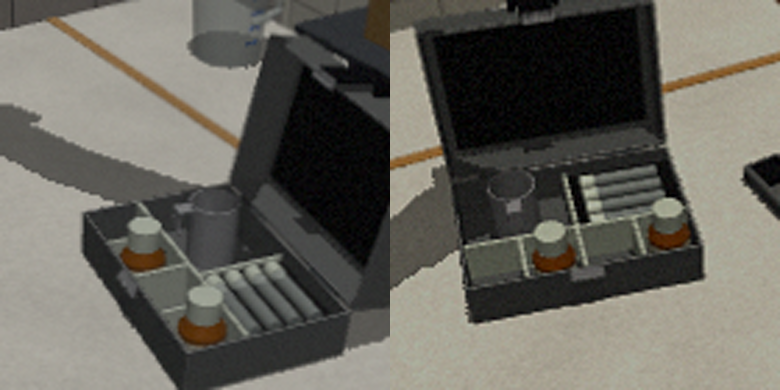

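View pics/s26.png

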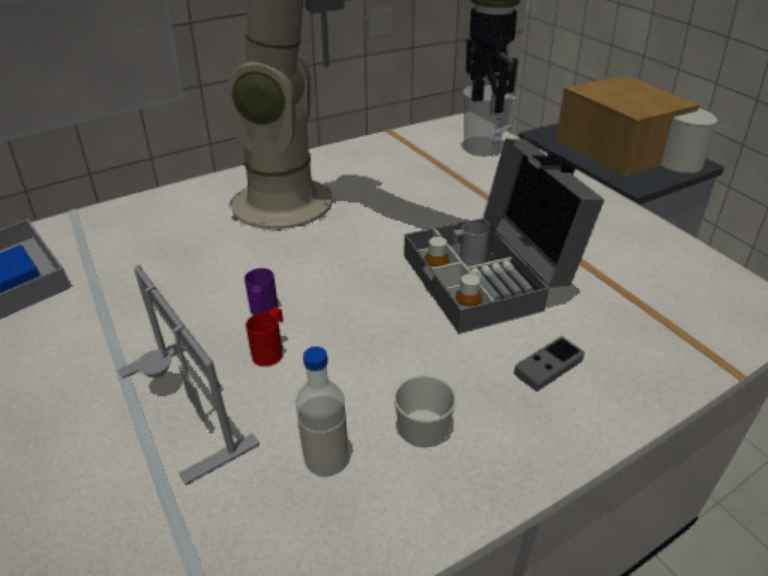

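Call:
carry_out([
  {"dp": [-10, 20, -25], "spin": 0},
  {"dp": [-20, 45, -55], "spin": 0},
  {"dp": [-20, 70, -90], "spin": 0},
  {"dp": [-20, 95, -125], "spin": 0},
  {"dp": [-20, 120, -155], "spin": 0},
  {"dp": [-15, 137, -170], "spin": 0},
  {"dp": [-10, 139, -174], "spin": 0},
  {"dp": [-10, 139.6, -174], "spin": 0},
], grip=0)

```text
t: 50.1
position: [595.8, 387.5, 344.9]
tcp_rot: [0.544, 0.451, -0.542, 0.454]
force: [-1.0, -0.9, -0.4]
grip_width: 0.002
```

```bash
python3 - <<'E'
from h import *
s=state();print(s['t'],s['grip_width'],yaw(),w2c(s['position']))
c=cam('wrist');save(c,'w27');d=cam('side');save(d,'d27');e=cam('scene');save(e,'s27')
print([w2c(atz(c,np.array(u)/1.5,z)) for u,z in []])
print(proj(c,[c2w((x,171,224)) for x in (-131,131)]+[c2w((75,167,202)),c2w((75,207,200))])*1.5)
E
```

```text
50.1 0.002247358752179543 -0.1812240288408033 [ 74.05519508 207.11681334 344.93635736]
[]
[[ 46.31499565 332.38792549]
 [470.8570485  332.17381182]
 [377.49505229 325.6381282 ]
 [377.25600079 264.93962266]]
```

View pics/w27.png

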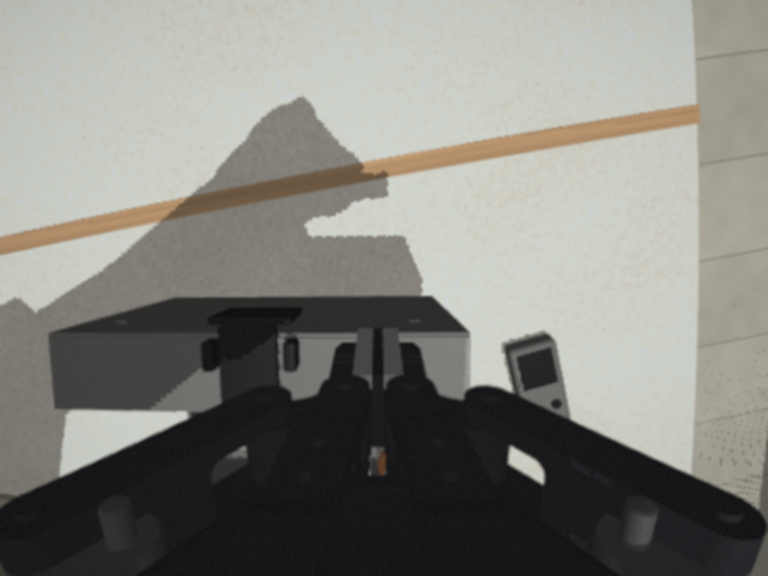

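View pics/s27.png

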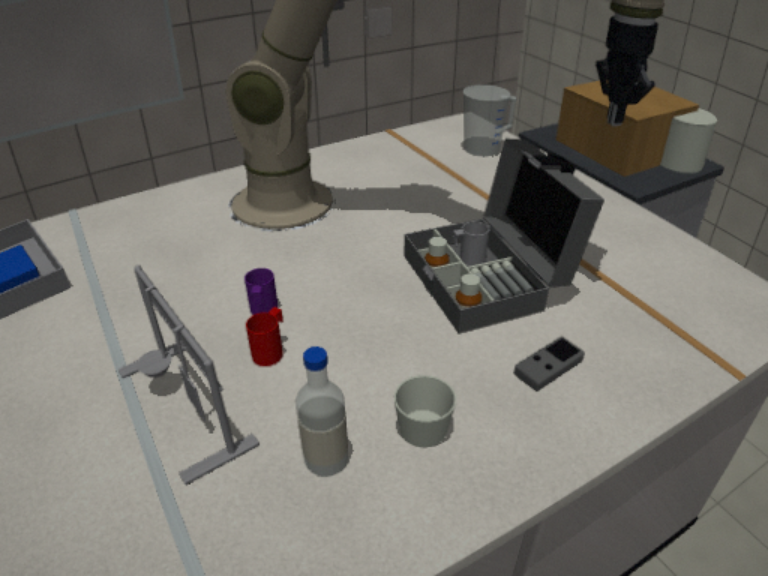

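Call:
carry_out([
  {"dp": [12, 0, 0], "spin": 0},
  {"dp": [32, 0, 0], "spin": 0},
  {"dp": [55, 0, 0], "spin": 0},
  {"dp": [80, 0, 0], "spin": 0},
  {"dp": [103, 0, 0], "spin": 0},
  {"dp": [120, 0, 0], "spin": 0},
  {"dp": [128, 0, 0], "spin": 0},
  {"dp": [130, 0, 0], "spin": 0},
])

```text
t: 51.05
position: [596.2, 386.5, 217.3]
tcp_rot: [0.545, 0.451, -0.542, 0.454]
force: [-0.3, 1.1, 0.9]
grip_width: -0.001
```

```bash
cat >> h.py <<'E'
def shut(th,x=75,d=158,h=50):
    for t in th:
        yc=90-d*np.cos(t)+h*np.sin(t)+11; z=56+d*np.sin(t)+h*np.cos(t)+14
        print(round(t,2),rel(c2w((x,yc,z))).round(1).tolist())
E
python3 - <<'E'
from h import *
s=state();print(s['t'],s['force'],yaw(),w2c(s['position']))
shut(np.arange(1.8,1.4,-.04))
E
```

```text
51.05 [-0.32143779  1.07951037  0.90793744] -0.18183231203789546 [ 74.68456308 206.21805699 217.32414719]
1.8 [4.8, 0.4, 20.6]
1.76 [1.5, 0.4, 26.4]
1.72 [-1.5, 0.4, 32.3]
1.68 [-4.3, 0.5, 38.3]
1.64 [-6.9, 0.5, 44.4]
1.6 [-9.2, 0.6, 50.6]
1.56 [-11.3, 0.6, 56.9]
1.52 [-13.1, 0.6, 63.3]
1.48 [-14.6, 0.7, 69.7]
1.44 [-15.9, 0.7, 76.2]
1.4 [-16.9, 0.7, 82.8]
```

Call:
carry_out([
  {"dp": [1, 0, 8], "spin": 0},
  {"dp": [1.5, 0, 16], "spin": 0},
  {"dp": [1.5, 0, 22], "spin": 0},
  {"dp": [1, 0, 27], "spin": 0},
  {"dp": [-1.5, 0, 32.3], "spin": 0},
  {"dp": [-4.3, 0, 38.3], "spin": 0},
  {"dp": [-7, 0, 44.4], "spin": 0},
  {"dp": [-9, 0, 50.6], "spin": 0},
])

```text
t: 51.85
position: [586.9, 336.4, 226.6]
tcp_rot: [0.545, 0.451, -0.541, 0.454]
force: [1.4, 2.1, 0.7]
grip_width: -0.006
```

```bash
python3 - <<'E'
from h import *
s=state();print(s['t'],s['force'],yaw(),w2c(s['position']))
shut(np.arange(1.64,1.15,-.04));look('a28')
E
```

```text
51.85 [1.38958238 2.12136921 0.74812358] -0.18168732718746267 [ 74.42664453 155.2421874  226.63885666]
1.64 [2.5, 0.5, -6.6]
1.6 [0.2, 0.6, -0.4]
1.56 [-1.9, 0.6, 5.9]
1.52 [-3.7, 0.6, 12.3]
1.48 [-5.3, 0.7, 18.8]
1.44 [-6.6, 0.7, 25.3]
1.4 [-7.6, 0.7, 31.8]
1.36 [-8.4, 0.8, 38.4]
1.32 [-8.9, 0.8, 45.0]
1.28 [-9.1, 0.8, 51.6]
1.24 [-9.1, 0.8, 58.3]
1.2 [-8.8, 0.9, 64.9]
1.16 [-8.3, 0.9, 71.5]
```

View pics/a28.png

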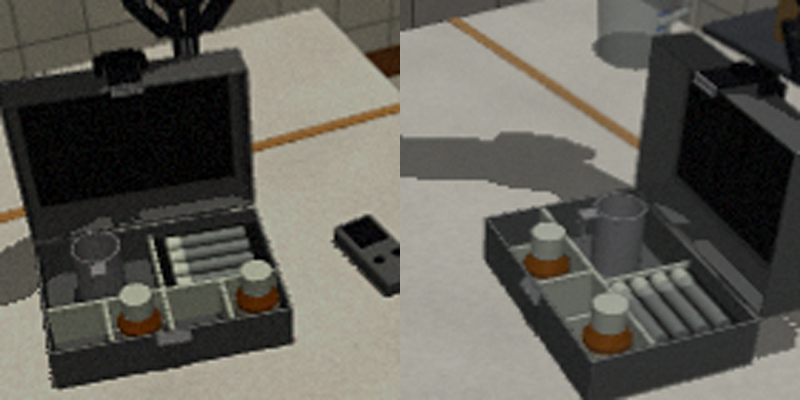

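Lid is moving. Continue.

Call:
carry_out([
  {"dp": [-2, 0, 6], "spin": 0},
  {"dp": [-3.7, 0, 12.3], "spin": 0},
  {"dp": [-5.3, 0, 18.8], "spin": 0},
  {"dp": [-6.6, 0, 25.3], "spin": 0},
  {"dp": [-7.6, 0, 31.8], "spin": 0},
  {"dp": [-8.4, 0.5, 38.4], "spin": 0},
  {"dp": [-8.9, 0.5, 45], "spin": 0},
  {"dp": [-9.1, 0.5, 51.6], "spin": 0},
])

```text
t: 52.75
position: [578.1, 284.3, 235.9]
tcp_rot: [0.545, 0.451, -0.542, 0.454]
force: [-0.1, 1.4, -0.9]
grip_width: 0.002
```

```bash
python3 - <<'E'
from h import *
s=state();print(s['t'],s['force'],yaw(),w2c(s['position']))
shut(np.arange(1.32,.85,-.04))
E
```

```text
52.75 [-0.14061079  1.41541757 -0.94461287] -0.1829202470982014 [ 74.9029859  102.41954572 235.92823631]
1.32 [0.5, 0.1, -7.8]
1.28 [0.2, 0.1, -1.2]
1.24 [0.3, 0.1, 5.4]
1.2 [0.5, 0.2, 12.1]
1.16 [1.1, 0.2, 18.7]
1.12 [1.9, 0.2, 25.3]
1.08 [3.0, 0.2, 31.8]
1.04 [4.3, 0.3, 38.3]
1.0 [5.9, 0.3, 44.7]
0.96 [7.8, 0.3, 51.1]
0.92 [9.9, 0.3, 57.4]
0.88 [12.2, 0.3, 63.6]
```

Call:
carry_out([
  {"dp": [0.3, 0, 5.4], "spin": 0},
  {"dp": [0.5, 0, 12], "spin": 0},
  {"dp": [1, 0, 18.7], "spin": 0},
  {"dp": [2, 0, 25.3], "spin": 0},
  {"dp": [3, 0, 31.8], "spin": 0},
  {"dp": [4.3, 0, 38.3], "spin": 0},
  {"dp": [6, 0, 44.7], "spin": 0},
  {"dp": [7.8, 0, 51], "spin": 0},
])

```text
t: 53.55
position: [569.0, 233.6, 228.0]
tcp_rot: [0.546, 0.45, -0.542, 0.454]
force: [1.0, 1.3, 2.6]
grip_width: -0.004
```

```bash
python3 - <<'E'
from h import *
s=state();print(s['t'],s['force'],yaw(),w2c(s['position']))
shut(np.arange(1.0,.55,-.04));look('a29')
E
```

```text
53.55 [1.03961995 1.32703411 2.62262041] -0.18304190032350187 [ 74.94185709  50.82605876 228.04687125]
1.0 [-1.9, 0.0, -6.9]
0.96 [-0.1, 0.1, -0.5]
0.92 [2.0, 0.1, 5.8]
0.88 [4.4, 0.1, 12.0]
0.84 [7.0, 0.1, 18.1]
0.8 [9.8, 0.1, 24.0]
0.76 [12.9, 0.1, 29.9]
0.72 [16.2, 0.1, 35.7]
0.68 [19.8, 0.1, 41.3]
0.64 [23.5, 0.1, 46.7]
0.6 [27.5, 0.1, 52.0]
0.56 [31.7, 0.1, 57.2]
```

View pics/a29.png

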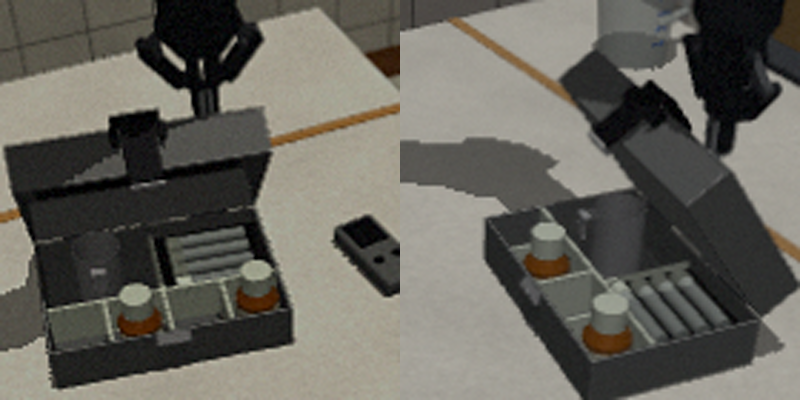

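Call:
carry_out([
  {"dp": [2, 0, 5.8], "spin": 0},
  {"dp": [4.4, 0, 12], "spin": 0},
  {"dp": [7, 0, 18], "spin": 0},
  {"dp": [9.8, 0, 24], "spin": 0},
  {"dp": [12.9, 0, 30], "spin": 0},
  {"dp": [16.2, 0, 35.7], "spin": 0},
  {"dp": [19.8, 0, 41.3], "spin": 0},
  {"dp": [23.5, 0, 46.7], "spin": 0},
])

```text
t: 54.45
position: [560.4, 186.3, 204.1]
tcp_rot: [0.546, 0.45, -0.542, 0.454]
force: [1.2, -0.2, 2.0]
grip_width: -0.0
```

```bash
python3 - <<'E'
from h import *
s=state();print(s['t'],s['force'],yaw(),w2c(s['position']))
shut(np.arange(.68,.25,-.04))
E
```

```text
54.45 [ 1.24469365 -0.19771083  1.99863645] -0.18440725256398902 [ 74.93038353   2.8028355  204.0993384 ]
0.68 [-4.1, 0.1, -6.8]
0.64 [-0.4, 0.1, -1.3]
0.6 [3.6, 0.1, 4.0]
0.56 [7.8, 0.1, 9.1]
0.52 [12.2, 0.1, 14.1]
0.48 [16.8, 0.1, 18.9]
0.44 [21.6, 0.1, 23.5]
0.4 [26.5, 0.1, 27.9]
0.36 [31.6, 0.1, 32.1]
0.32 [36.9, 0.0, 36.1]
0.28 [42.4, 0.0, 39.8]
```

Call:
carry_out([
  {"dp": [3.6, 0, 4], "spin": 0},
  {"dp": [7.8, 0, 9], "spin": 0},
  {"dp": [12.2, 0, 14], "spin": 0},
  {"dp": [16.8, 0, 18.9], "spin": 0},
  {"dp": [21.6, 0, 23.5], "spin": 0},
  {"dp": [26.5, 0, 27.9], "spin": 0},
  {"dp": [31.6, 0, 32], "spin": 0},
  {"dp": [36.9, 0, 36], "spin": 0},
])

```text
t: 55.25
position: [553.9, 150.4, 166.7]
tcp_rot: [0.545, 0.45, -0.542, 0.454]
force: [-0.1, -1.4, 4.1]
grip_width: 0.0
```

```bash
python3 - <<'E'
from h import *
s=state();print(s['t'],s['force'],yaw(),w2c(s['position']))
shut(np.arange(.36,-.03,-.04));look('a30')
E
```

```text
55.25 [-0.13367563 -1.38361285  4.13950549] -0.1844200644145239 [ 74.85875328 -33.68234601 166.69714364]
0.36 [-5.8, 0.2, -4.4]
0.32 [-0.5, 0.1, -0.4]
0.28 [5.0, 0.1, 3.3]
0.24 [10.6, 0.1, 6.9]
0.2 [16.3, 0.1, 10.2]
0.16 [22.2, 0.1, 13.3]
0.12 [28.1, 0.1, 16.2]
0.08 [34.2, 0.0, 18.8]
0.04 [40.4, 0.0, 21.2]
0.0 [46.7, -0.0, 23.3]
```

View pics/a30.png

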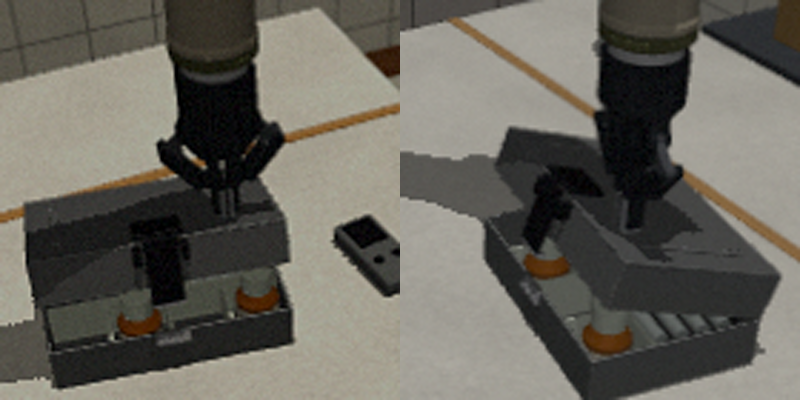

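Now close to the end, slower.

Call:
carry_out([
  {"dp": [5, 0, 3.3], "spin": 0},
  {"dp": [10, 0, 6.5], "spin": 0},
  {"dp": [15, 0, 9.5], "spin": 0},
  {"dp": [20, 0, 12.2], "spin": 0},
  {"dp": [25, 0, 14.7], "spin": 0},
  {"dp": [30, 0, 17], "spin": 0},
  {"dp": [34, 0, 18.8], "spin": 0},
  {"dp": [37, 0, 20], "spin": 0},
])

```text
t: 56.15
position: [550.4, 130.4, 129.1]
tcp_rot: [0.545, 0.45, -0.543, 0.453]
force: [0.6, -0.5, 3.7]
grip_width: -0.0
```

Call:
carry_out([
  {"dp": [1.5, 0, 0.5], "spin": 0},
  {"dp": [3, 0, 1], "spin": 0},
  {"dp": [4.5, 0, 1.5], "spin": 0},
  {"dp": [6, 0, 2], "spin": 0},
  {"dp": [7, 0, 2.5], "spin": 0},
  {"dp": [8, 0, 2.5], "spin": 0},
  {"dp": [9, 0, 2.5], "spin": 0},
  {"dp": [9, 0, 2.5], "spin": 0},
])

```text
t: 56.95
position: [549.9, 127.5, 119.9]
tcp_rot: [0.545, 0.45, -0.543, 0.453]
force: [-0.2, -3.9, 4.7]
grip_width: 0.001
```

```bash
python3 - <<'E'
from h import *
s=state();print(s['t'],s['force'],w2c(s['position']))
shut([0]);look('a31')
E
```

```text
56.95 [-0.24185832 -3.90031462  4.73874983] [ 74.92791822 -56.93314477 119.9203641 ]
0 [-0.1, 0.1, 0.1]
```

View pics/a31.png

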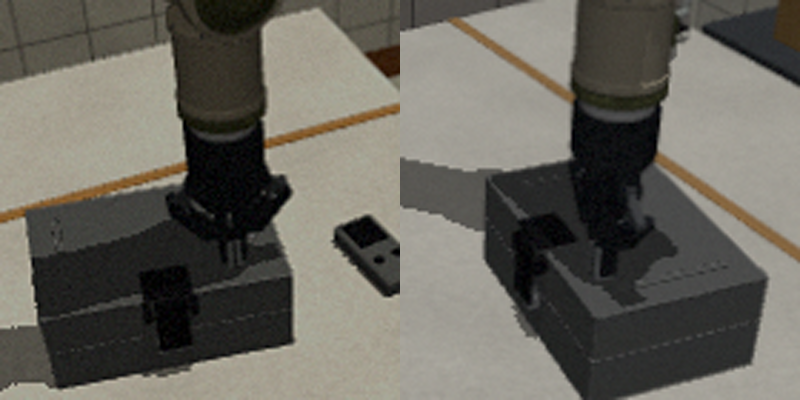

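Call:
carry_out([
  {"dp": [0.5, 0, 0], "spin": 0},
  {"dp": [1, 0, 0], "spin": 0},
  {"dp": [1.5, 0, 0], "spin": 0},
  {"dp": [2, 0, 0], "spin": 0},
  {"dp": [2, 0, 0], "spin": 0},
  {"dp": [2, 0, 0], "spin": 0},
  {"dp": [2, 0, 0], "spin": 0},
  {"dp": [2, 0, 0], "spin": 0},
])

```text
t: 57.85
position: [549.8, 127.1, 118.2]
tcp_rot: [0.545, 0.45, -0.543, 0.453]
force: [-0.9, -3.9, 7.5]
grip_width: -0.003
```

Call:
carry_out([
  {"dp": [0.5, 0, 0], "spin": 0},
  {"dp": [1, 0, 0], "spin": 0},
  {"dp": [1.5, 0, 0], "spin": 0},
  {"dp": [2, 0, 0], "spin": 0},
  {"dp": [2, 0, 0], "spin": 0},
  {"dp": [2, 0, 0], "spin": 0},
  {"dp": [2, 0, 0], "spin": 0},
  {"dp": [2, 0, 0], "spin": 0},
])

```text
t: 58.65
position: [549.7, 126.6, 116.7]
tcp_rot: [0.545, 0.449, -0.543, 0.453]
force: [-1.5, -5.8, 11.3]
grip_width: 0.0
```

Call:
carry_out([
  {"dp": [0.5, 0, 0], "spin": 0},
  {"dp": [1, 0, 0], "spin": 0},
  {"dp": [1.5, 0, 0], "spin": 0},
  {"dp": [2, 0, 0], "spin": 0},
  {"dp": [2, 0, 0], "spin": 0},
  {"dp": [2, 0, 0], "spin": 0},
  {"dp": [2, 0, 0], "spin": 0},
  {"dp": [2, 0, 0], "spin": 0},
])

```text
t: 59.45
position: [549.6, 126.1, 115.3]
tcp_rot: [0.545, 0.449, -0.543, 0.453]
force: [-2.8, -4.6, 12.6]
grip_width: 0.001
```

Call:
carry_out([
  {"dp": [-0.7, 0, 0], "spin": 0},
  {"dp": [-1.5, 0, 0], "spin": 0},
  {"dp": [-2.5, 0, 0], "spin": 0},
  {"dp": [-3.5, 0, 0], "spin": 0},
  {"dp": [-4.5, 0, 0], "spin": 0},
  {"dp": [-5.5, 0, 0], "spin": 0},
  {"dp": [-6.5, 0, 0], "spin": 0},
  {"dp": [-7, 0, 0], "spin": 0},
])

```text
t: 60.25
position: [549.3, 126.1, 122.2]
tcp_rot: [0.545, 0.449, -0.544, 0.453]
force: [0.4, 0.7, -0.0]
grip_width: 0.001
```

Call:
carry_out([
  {"dp": [-0.5, 0, 0], "spin": 0},
  {"dp": [-1, 0, 0], "spin": 0},
  {"dp": [-1.5, 0, 0], "spin": 0},
  {"dp": [-2, 0, 0], "spin": 0},
  {"dp": [-2.5, 0, 0], "spin": 0},
  {"dp": [-3, 0, 0], "spin": 0},
  {"dp": [-3, 0, 0], "spin": 0},
  {"dp": [-3, 0, 0], "spin": 0},
])

```text
t: 61.05
position: [549.3, 126.1, 125.2]
tcp_rot: [0.545, 0.449, -0.544, 0.453]
force: [-0.3, -0.0, 0.8]
grip_width: 0.001
```

```bash
python3 - <<'E'
from h import *
s=state();print(s['t'],s['force'],w2c(s['position']));look('a32')
E
```

```text
61.05 [-0.26358721 -0.01291723  0.81291296] [ 74.62314137 -58.38177305 125.20674149]
```

View pics/a32.png

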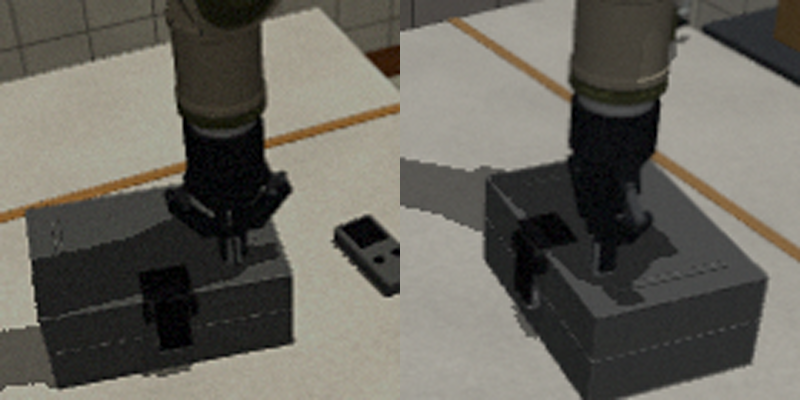

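Call:
carry_out([
  {"dp": [-2, 0, 0], "spin": 0},
  {"dp": [-5, 0, 0], "spin": 0},
  {"dp": [-10, 0, 0], "spin": 0},
  {"dp": [-20, 0, 0], "spin": 0},
  {"dp": [-45, 0, 0], "spin": 0},
  {"dp": [-80, 0, 0], "spin": 0},
  {"dp": [-120, 0, 0], "spin": 0},
  {"dp": [-150, 0, 0], "spin": 0},
])

```text
t: 61.95
position: [548.8, 126.4, 278.3]
tcp_rot: [0.546, 0.449, -0.543, 0.453]
force: [0.6, 0.3, -0.3]
grip_width: -0.001
```

Call:
carry_out([
  {"dp": [-20, 0, 0], "spin": 0},
  {"dp": [-50, 30, 0], "spin": 0},
  {"dp": [-70, 70, 0], "spin": 0},
  {"dp": [-80, 100, 0], "spin": 0},
  {"dp": [-80, 110, 0], "spin": 0},
  {"dp": [-80, 110, 0], "spin": 0},
  {"dp": [-80, 110, 0], "spin": 0},
  {"dp": [-80, 110, 0], "spin": 0},
])

```text
t: 62.75
position: [654.8, 106.5, 358.7]
tcp_rot: [0.545, 0.449, -0.543, 0.453]
force: [-0.7, 0.1, -0.6]
grip_width: 0.002
```

```bash
python3 - <<'E'
from h import *
s=state();print(s['t'],s['force'],s['position']);d=cam('side');save(d,'d33');e=cam('scene');save(e,'s33')
E
```

```text
62.75 [-0.73583626  0.12960047 -0.5558347 ] [654.81315256 106.53102059 358.72851006]
```

View pics/d33.png

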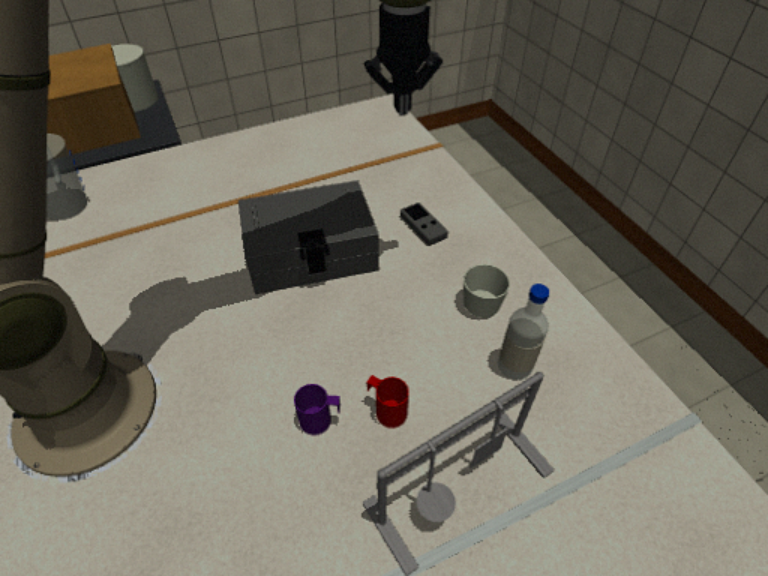

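View pics/s33.png

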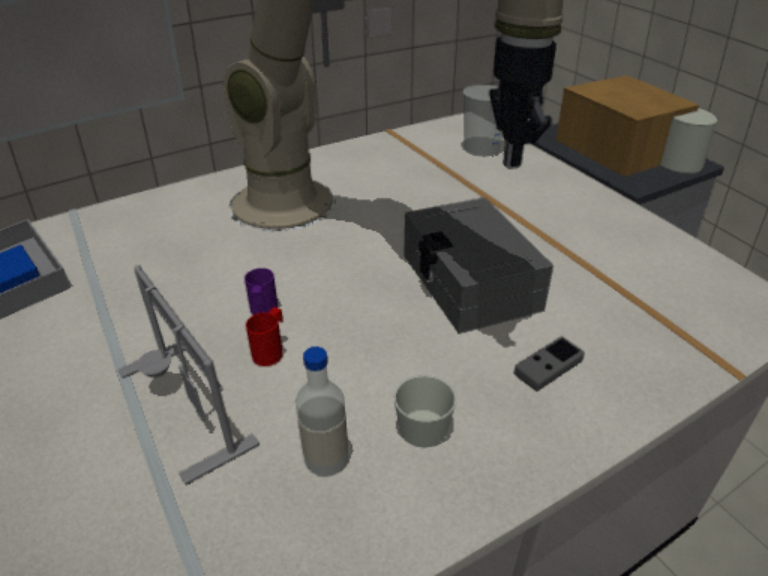

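The case is shut, the bystanders haven't moved, and no bottle is left on the counter. I'm handing in.

```bash
python3 -c "
from rig import hand_in
print(hand_in())"
```

```text
the job is handed in; nothing more can be done
None
```

The sample case is packed and shut, and I handed the job in at about 63 s of the 210 s allowed.

- **Opening:** The first press on the catch did not free it. The second, deeper press did, and the finger then held the lid back all the way up until it stood fully open.
- **Bottles:** Only two glass bottles were on the counter. I gripped each by its cap at a 25–30 N setting. They stand upright in compartments 4 and 2.
- **Cup:** The steel cup came straight up off the rack and stands upright in its bay.
- **Closing:** I eased the lid shut at the press point, peaking at about 13 N. When I backed off, the force fell to zero and the lid stayed down, so I take the catch as latched. There was no direct reading of the catch.

In the last pictures the case is shut and nothing has moved: water bottle, tub, meter, and the red and purple cups are all where they started. The robot is clear of everything. I could not see inside the case after closing. The bottles and cup were upright in the last open-lid pictures, and nothing unusual was felt while shutting it. No checks failed apart from that first catch press.

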